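# Pack and close a tasting-kit case

### The job

Put the black foil-cutter ring into the empty compartment of the open wooden tasting-kit case and close the case with its loose lid: holding the lid at a slant of 10 degrees or more, hook one end under the lip of the case, then swing the other end down under control, without forcing it or letting it drop, until the lid lies flat and square on the case. Then turn the brass turn button a quarter turn so that it lies across the lid's end, and leave everything else standing where it is.

Things in the scene. Friction and masses are not known exactly. Their poses are not given: they have to be found in the camera images.
- case: Open wooden case, fixed to the table. Origin: on the table below the middle of the lid seat; x runs lengthwise from the lip end (-x) to the turn-button end (which faces the robot), z up. Outside x -96..125, y -58..58 mm. Walls and ledges that carry the lid are 42 mm high; the lid lies between x -88 (back of the slot under the lip) and x 87 (face of a stop block, x 87..125, top 51 mm).
- lip_edge (a point): Middle of the lower front edge of the fixed lip across the whole -x end, at (-74, 0, 56) mm in the case frame. The lip reaches from here back to x -88, underside 56, top 62 mm above the table; under it a ledge at 42 mm (x -88..-80): a slot 14 mm high and 14 mm deep, open towards +x. At the other end the ledge is x 80..87.
- empty_place (a point): Middle of the floor (6 mm thick) of the empty compartment next to the lip, at (-34, 0, 6) mm in the case frame; it spans x -80..10, y -51..51 mm. A divider 24 mm high parts it from the other one (x 14..80), where two corks are fixed, up to 30 mm high.
- button_grip (a point): Point on the turn button's vertical pivot axis, (106, 0, 74) mm in the case frame, in the middle of its upright fin. The brass button is a bar 68 x 14 x 8 mm (52 to 60 mm above the table, pivot at its middle) with a fin along it, 36 long, 10 thick, top 80 mm above the table.
- turn_button (a joint): Turn button angle, rad: 0 = bar and fin along the case's y axis (clear of the lid), growing counterclockwise seen from above to 1.57 = along the case's x axis, its end over the lid's end, 4 mm above it. Slight friction (0.03 N m); stays where it is left. Starts at 0 to 0.25.
- lid: Loose flat wooden lid 170 (x) x 110 (y) x 6 mm, 0.13 to 0.25 kg, the same at both ends: either may be hooked. At the start it lies flat on the table to the right of the case. Origin: middle of its underside, z up. A wooden grip bar stands on its middle: 16 mm thick along x, 64 mm long along y, from 6 to 32 mm above the underside.
- lid_end_a (a point): Middle of the lid's -x end, at its underside, (-85, 0, 0) mm in the lid's frame.
- lid_end_b (a point): Middle of the lid's +x end, at its underside, (85, 0, 0) mm in the lid's frame.
- foil_cutter: Loose black plastic ring, 47 mm across and 14 mm high, lying flat on the table to the left of the case. Origin: centre of its underside.
- bottle_stopper: Bystander: pale mushroom-headed bottle stopper, 35 mm across, 48 mm high, standing near the ring; origin at the centre of its foot.
- candle: Bystander: white pillar candle, 64 mm across, 94 mm high; origin at the centre of its foot.
- tumbler: Bystander: clear tumbler, 80 mm across, 90 mm high; origin at the centre of its foot.
There are look-alikes about, which are no part of the job. Of the things that look like the foil_cutter, the smallest one is meant.

How it is judged:
By the outcome, as a careful person would: the job done as asked, in the order asked, and still so for the second after the job is handed in, with the robot touching nothing.
It also fails if it takes over 72 s, if anything falls off the work surface, if the arm or the gripper's body presses on something with over 40 N, if the wrist force passes 120 N, or if a joint passes its speed limit or range.

### The arm

A 7-joint arm with a two-finger parallel gripper is mounted at the origin on a cart in front of the work surface, level with it; the furniture and walls round the work are solid. World frame = base frame: x ahead of the robot, y to its left, z up, the work surface at z = 0. Lengths are in mm, angles in rad, forces in N, time in s.
With the tool pointing down it reaches from about 425 to 1025 mm from the base axis. Payload 9.4 kg.
Tool frame: the origin (TCP) lies between the finger pads; the fingertips stand 17 mm ahead of it and the grasp point (between the pads) lies 2 mm behind it; z points along the fingers, y is the line along which they close (so a half turn about z gives the same grasp; the last joint's range is limited). The gripper opens to 93 mm and grips with 3 to 60 N. Pads are 15 mm wide; open, the fingers measure 128 mm over their backs; the gripper's body (75 mm by 188 mm) begins 65 mm behind the grasp point.
Start: joints at [-1.192, 0.599, -0.003, 1.599, 0.002, 0.943, -0.08], TCP at [319.136, 650.981, 209.018] pointing down, gripper open.
Joint ranges: [-2.57, 2.57], [-0.35, 1.97], [-1.29, 1.29], [0.11, 2.56], [-1.05, 4.19], [0.11, 1.86], [-2.63, 2.63]. Speed limits (rad/s): [2.22, 2.22, 3.01, 3.01, 3.14, 3.14, 3.14].

### API

Orientations are given as a rotation vector (axis times angle).
In Python, from rig import manip, capture gives the robot as it stands. The module is installed in compiled form; this text tells all that it offers.
- The arm moves only by the shell command python3 -m crank 'ROWS'. ROWS is JSON, a list of rows, each an object of numbers: "dx", "dy", "dz": the shift along the tool's x, y, z in mm; "twist": the turn about the tool's z in degrees; "fingers": the opening, from 0 (shut) to 1 (fully open). A call has exactly 8 rows; each row shifts and turns the commanded pose from where the row before left it, along the tool's axes as they then stand; what a row does not reach is not made up. A row lasts 1/10 s, in which the tool goes at most 50 mm and 8.59 degrees, less where a joint would pass 70% of its speed; a pose out of reach is approached as far as the arm can. A call is refused whole if a number of a shift passes 50 or a number of a turn 8.59, either way. A call with a gripper value outside its range is refused whole. The fingers move at their own pace and stop on an object; the grip force is fixed at half the most. Time passes only in rows, so rows that do not move let the fingers close, or fill a call up. It gives the time, the measured TCP pose, the force and the opening at its end, in the units of the state.
- manip.get_state(): the state, without advancing time (a new reading comes with each control period).
- capture(name): name is "side" or "top" or "wrist"; returns a dict with "frame" (384x512x3 uint8, red, green, blue), "fx", "fy", "cx", "cy" (pixels), "R" (3x3) and "t" (3): a world point X has camera coordinates R X + t; the wrist camera has in their place "mount" (4x4, takes a point from camera to tool coordinates, whose origin is the TCP and whose axes are the flange's). Camera axes: x right, y down, z forward; pixel columns grow to the right and rows downward; lengths in mm; the calibration is good to about 2 mm. The wrist camera is an equidistant fisheye: a pixel r from the principal point sees the ray r / f radians off the axis. A picture is of the moment at which its call begins: read the wrist's pose just before it. There is no depth.
- manip.finish_job(): hands the job in, once; it reports no verdict.
The state is a dict: "t": time; "joint_positions": joint angles; "joint_vel": joint speeds; "effort": joint torques, N m; "tool_pos": TCP position; "tcp_rot": TCP orientation; "contact_force": force on the tool from outside, world axes, zero at the start; "torque": the same for the moment, N m; "width": opening from 0.0 (shut) to 1.0 (fully open).
Only numpy, scipy, OpenCV 4.12 (cv2) and the standard library are available. Lean on these libraries where they do the work, as an engineer would, in place of code of your own. Each camera call takes 0.05 s, during which the arm holds its last target. There are 200 camera calls.

## Working session

There is one attempt and no reset: what is moved stays moved. The work goes in short steps, Python scripts to look and compute and a shell command to move; the robot and the scene stay as the last step left them, time stands still between calls to the robot, and variables do not carry over. Pictures are saved under pics/ and viewed, on a budget of 10 in all, crops included, one or two more only if the job needs it, and the job is handed in when it is done.

```bash
mkdir -p pics
python3 - <<'E'
from rig import manip, capture
import cv2,pickle,numpy as np
print(manip.get_state())
d={n:capture(n) for n in("top","side")}
pickle.dump(d,open("c0.pkl","wb"))
for n in d:
    c=d[n]; print(n,c["fx"],c["fy"],c["cx"],c["cy"],np.round(c["R"],3).tolist(),np.round(c["t"],1))
    cv2.imwrite(f"pics/{n}0.png",cv2.resize(c["frame"][:,:,::-1],(768,576),interpolation=cv2.INTER_CUBIC))
E
```

```text
{'t': 0.0, 'joint_positions': array([-1.19169589,  0.60010258, -0.0025461 ,  1.60010971,  0.00182221,
        0.94292601, -0.07978779]), 'joint_vel': array([-5.74559345e-04, -5.77876405e-04,  9.49762028e-04,  1.29539984e-03,
       -1.76261387e-03,  4.44328541e-04, -2.27113104e-05]), 'effort': array([ 6.35876222e-05, -7.65087390e+01,  1.49770807e+00, -2.52344334e+01,
       -5.24324016e-02,  1.72487518e-02,  1.59737233e-04]), 'tool_pos': array([318.93216564, 650.52327491, 208.18344551]), 'tcp_rot': array([-7.09612438e-01, -3.06020208e+00,  2.40582804e-03]), 'contact_force': array([ 0.66652861, -1.11391663,  0.14408683]), 'torque': array([-0.01471812,  0.05737825, -0.05566996]), 'width': 0.9942069930842944}
top 354.4170313175481 354.4170313175481 257.3508475487449 194.79643218878192 [[-0.139, -0.99, -0.001], [-0.94, 0.132, -0.313], [0.311, -0.042, -0.95]] [147.6 546.2 980.9]
side 427.10246188934315 427.10246188934315 256.5086963577492 184.46857844601578 [[-1.0, -0.021, 0.021], [-0.029, 0.532, -0.846], [0.006, -0.847, -0.532]] [ 570.9   40.6 1426.2]
```

View pics/top0.png

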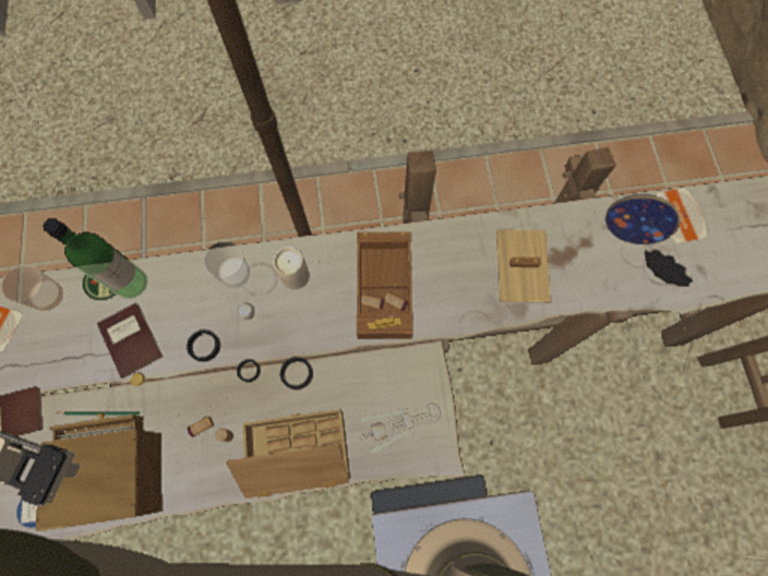

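View pics/side0.png

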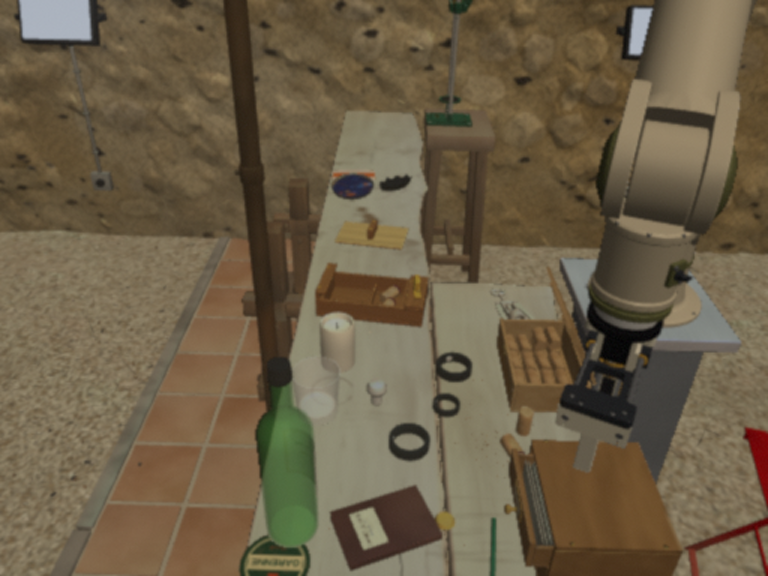

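The top view (768x576) shows the smallest ring at (248,370), two larger rings at (203,345) and (296,373), the case at (384,285) with its lip end up, the lid at (523,265), the stopper at (246,311), and the candle at (290,265). The side view agrees.

```bash
cat > h.py <<'E'
import numpy as np, cv2
from scipy.spatial.transform import Rotation as Ro
def cast(c,uv,z):
    d=np.array([(uv[0]-c["cx"])/c["fx"],(uv[1]-c["cy"])/c["fy"],1.0])
    R=np.array(c["R"]);o=-R.T@np.array(c["t"]);r=R.T@d
    return o+r*(z-o[2])/r[2]
def wray(c,uv,st):
    x,y=uv[0]-c["cx"],uv[1]-c["cy"];r=np.hypot(x,y);th=r/c["fx"]
    d=np.array([np.sin(th)*x/r,np.sin(th)*y/r,np.cos(th)]) if r>0 else np.array([0,0,1.])
    M=np.array(c["mount"]);R=Ro.from_rotvec(st["tcp_rot"]).as_matrix()
    return st["tool_pos"]+R@M[:3,3], R@M[:3,:3]@d
def wcast(c,uv,st,z):
    o,r=wray(c,uv,st); return o+r*(z-o[2])/r[2]
def wproj(c,X,st):
    M=np.array(c["mount"]);R=Ro.from_rotvec(st["tcp_rot"]).as_matrix()
    p=R.T@(np.array(X)-st["tool_pos"]); p=M[:3,:3].T@(p-M[:3,3])
    th=np.arctan2(np.hypot(p[0],p[1]),p[2]);a=np.arctan2(p[1],p[0])
    return np.array([c["cx"]+c["fx"]*th*np.cos(a),c["cy"]+c["fx"]*th*np.sin(a)])
def proj(c,X):
    p=np.array(c["R"])@np.array(X)+np.array(c["t"]);return np.array([c["cx"]+c["fx"]*p[0]/p[2],c["cy"]+c["fy"]*p[1]/p[2]])
E
python3 - <<'E'
from h import *; import pickle
d=pickle.load(open("c0.pkl","rb"));c=d["top"];f=c["frame"];hsv=cv2.cvtColor(f,cv2.COLOR_RGB2HSV)
def comp(mask,uv,win):
    u,v=int(uv[0]/1.5),int(uv[1]/1.5);m=np.zeros_like(mask);m[v-win:v+win,u-win:u+win]=mask[v-win:v+win,u-win:u+win]
    cs,_=cv2.findContours(m,cv2.RETR_EXTERNAL,cv2.CHAIN_APPROX_NONE);return max(cs,key=cv2.contourArea)
dark=(f.max(2)<80).astype(np.uint8)
for nm,uv in(("ring",(248,370)),("r2",(203,345)),("r3",(296,373))):
    k=comp(dark,uv,16);x,y,w,h=cv2.boundingRect(k);e=cv2.fitEllipse(k);print(nm,e,cast(c,e[0],7).round(1))
# lid, case
sat=((hsv[...,1]>70)&(f.max(2)>70)).astype(np.uint8)
k=comp(sat,(523,265),34);r=cv2.minAreaRect(k);b=cv2.boxPoints(r);print("lidpx",r);print(np.array([cast(c,p,5) for p in b]).round(0))
k=comp((hsv[...,1]>90).astype(np.uint8),(384,285),44);r=cv2.minAreaRect(k);b=cv2.boxPoints(r);print("casepx",b*1.5);print(np.array([cast(c,p,50) for p in b]).round(0))
for nm,uv,z in(("stopper",(246,311),40),("candle",(290,258),90)):print(nm,cast(c,(uv[0]/1.5,uv[1]/1.5),z).round(0))
E
```

```text
ring ((165.14537048339844, 246.72686767578125), (13.881830215454102, 14.690720558166504), 74.23738861083984) [459.4 374.    7. ]
r2 ((135.31166076660156, 230.07907104492188), (19.922548294067383, 21.246572494506836), 78.77525329589844) [525.3 464.2   7. ]
r3 ((197.1107940673828, 248.33168029785156), (20.36570930480957, 20.774192810058594), 7.8690409660339355) [440.6 276.1   7. ]
lidpx ((356.0, 177.0), (48.0, 50.0), 90.0)
[[ 702. -202.    5.]
 [ 678. -369.    5.]
 [ 512. -327.    5.]
 [ 534. -167.    5.]]
casepx [[357.  337.5]
 [357.  231. ]
 [411.  231. ]
 [411.  337.5]]
[[486. 140.  50.]
 [721. 112.  50.]
 [705.  -4.  50.]
 [471.  32.  50.]]
stopper [577. 363.  40.]
candle [661. 255.  90.]
```

```bash
python3 -m crank '[{"dx":-31,"dy":-23},{"dx":-31,"dy":-23},{"dx":-31,"dy":-23},{"dx":-31,"dy":-23},{"dx":-31,"dy":-23},{"dx":-31,"dy":-23},{"dx":-31,"dy":-23},{"dx":-30,"dy":-25,"fingers":0.72}]'
python3 -m crank '[{"twist":-6,"dz":10,"fingers":0.72},{"twist":-6,"dz":10,"fingers":0.72},{"twist":-6,"dz":10,"fingers":0.72},{"dz":10,"fingers":0.72},{"dz":10,"fingers":0.72},{"fingers":0.72},{"fingers":0.72},{"fingers":0.72}]'
python3 - <<'E'
from h import *; from rig import manip,capture
import pickle
s=manip.get_state();c=capture("wrist");pickle.dump((s,c),open("w1.pkl","wb"))
R=Ro.from_rotvec(s["tcp_rot"]).as_matrix();print(s["t"],s["tool_pos"].round(1),R.round(3).tolist(),s["joint_positions"].round(2),s["width"]);print(c["fx"],c["cx"],c["cy"],np.round(c["mount"],3).tolist())
cv2.imwrite("pics/w1.png",c["frame"][:,:,::-1])
print(wproj(c,[459,374,7],s))
E
```

```text
0.1 [318.9 650.5 208.2] [[-0.898, 0.44, -0.001], [0.44, 0.898, -0.001], [-0.0, -0.002, -1.0]] [-1.19  0.6  -0.    1.6   0.    0.94 -0.08] 1.0006264898818047
297.3186396354542 252.14799635795495 189.7802771528794 [[0.001, -0.962, -0.273, 75.303], [1.0, 0.001, -0.0, 0.062], [0.0, -0.273, 0.962, -175.299], [0.0, 0.0, 0.0, 1.0]]
[141.94289327 312.32805659]validation failed for argument at $[0]...
validation failed for argument at $[0]...
```

View pics/w1.png

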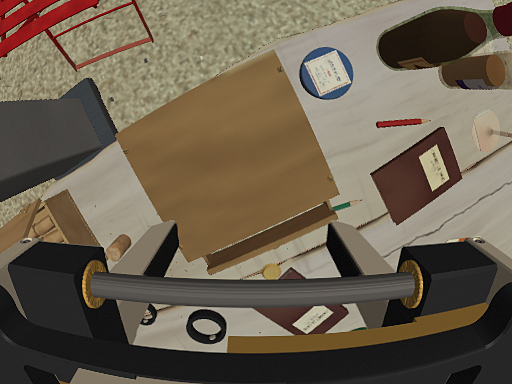

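The wrist view shows the cabinet below the gripper and two rings, at about (150,315) and (208,327). The move was refused because every row needs all five fields.

```bash
python3 -m crank '[{"dx":-31,"dy":-23,"dz":0,"twist":0,"fingers":1},{"dx":-31,"dy":-23,"dz":0,"twist":0,"fingers":1},{"dx":-31,"dy":-23,"dz":0,"twist":0,"fingers":1},{"dx":-31,"dy":-23,"dz":0,"twist":0,"fingers":1},{"dx":-31,"dy":-23,"dz":0,"twist":0,"fingers":1},{"dx":-31,"dy":-23,"dz":0,"twist":0,"fingers":1},{"dx":-31,"dy":-23,"dz":0,"twist":0,"fingers":1},{"dx":-30,"dy":-25,"dz":0,"twist":0,"fingers":0.72}]'
python3 -m crank '[{"dx":0,"dy":0,"dz":10,"twist":-6,"fingers":0.72},{"dx":0,"dy":0,"dz":10,"twist":-6,"fingers":0.72},{"dx":0,"dy":0,"dz":10,"twist":-6,"fingers":0.72},{"dx":0,"dy":0,"dz":10,"twist":0,"fingers":0.72},{"dx":0,"dy":0,"dz":10,"twist":0,"fingers":0.72},{"dx":0,"dy":0,"dz":0,"twist":0,"fingers":0.72},{"dx":0,"dy":0,"dz":0,"twist":0,"fingers":0.72},{"dx":0,"dy":0,"dz":0,"twist":0,"fingers":0.72}]'
cat > look.py <<'E'
from h import *; from rig import manip,capture
import pickle,sys
s=manip.get_state();c=capture("wrist");pickle.dump((s,c),open(sys.argv[1]+".pkl","wb"))
R=Ro.from_rotvec(s["tcp_rot"]).as_matrix();print(round(s["t"],2),s["tool_pos"].round(1),"x",R[:,0].round(3),"y",R[:,1].round(3),"j",s["joint_positions"].round(2),round(s["width"],3),"F",s["contact_force"].round(1))
cv2.imwrite(f"pics/{sys.argv[1]}.png",c["frame"][:,:,::-1])
E
python3 look.py w2
python3 - <<'E'
from h import *; import pickle
s,c=pickle.load(open("w2.pkl","rb"));f=c["frame"]
p=wproj(c,[459,374,7],s);print(p)
E
```

```text
t: 0.95
tool_pos: [459.7, 373.8, 208.9]
tcp_rot: [0.71, 3.06, -0.0]
contact_force: [0.5, 0.8, 0.0]
width: 0.953
t: 1.75
tool_pos: [459.1, 375.6, 159.3]
tcp_rot: [0.223, 3.133, 0.0]
contact_force: [0.1, -0.7, -0.1]
width: 0.719
1.75 [459.1 375.6 159.3] x [-0.99   0.142 -0.   ] y [0.142 0.99  0.   ] j [-0.72  0.5  -0.09  1.95  0.07  0.69  0.58] 0.719 F [ 0.1 -0.7 -0.1]
[250.85636437 174.78013132]
```

View pics/w2.png

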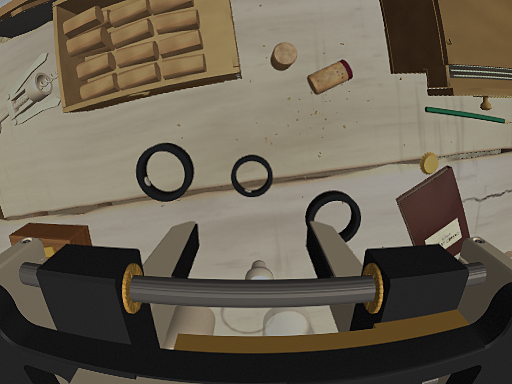

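The ring is at about (252,175), close to the predicted (251,175). The other rings are at (165,170) and (333,215).

Run:
```python
from h import *; import pickle
s,c=pickle.load(open("w2.pkl","rb"));f=c["frame"]
m=np.zeros(f.shape[:2],np.uint8);m[145:210,222:283]=(f.max(2)<80)[145:210,222:283]
k=max(cv2.findContours(m,0,1)[0],key=cv2.contourArea)
P=np.array([wcast(c,p,s,12)[:2] for p in k[:,0].astype(float)],np.float32)
print(cv2.minEnclosingCircle(P),cv2.fitEllipse(P))
```

```text
((459.2267150878906, 374.6212158203125), 24.116622924804688) ((459.3619079589844, 374.5920104980469), (45.639007568359375, 47.28452682495117), 80.20919799804688)
```

```bash
python3 -m crank '[{"dx":0,"dy":-1,"dz":25,"twist":0,"fingers":0.72},{"dx":0,"dy":0,"dz":30,"twist":0,"fingers":0.72},{"dx":0,"dy":0,"dz":30,"twist":0,"fingers":0.72},{"dx":0,"dy":0,"dz":25,"twist":0,"fingers":0.72},{"dx":0,"dy":0,"dz":20,"twist":0,"fingers":0.72},{"dx":0,"dy":0,"dz":9,"twist":0,"fingers":0.72},{"dx":0,"dy":0,"dz":0,"twist":0,"fingers":0.72},{"dx":0,"dy":0,"dz":0,"twist":0,"fingers":0.4}]'
python3 -m crank '[{"dx":0,"dy":0,"dz":0,"twist":0,"fingers":0.4},{"dx":0,"dy":0,"dz":0,"twist":0,"fingers":0.4},{"dx":0,"dy":0,"dz":0,"twist":0,"fingers":0.4},{"dx":0,"dy":0,"dz":0,"twist":0,"fingers":0.4},{"dx":0,"dy":0,"dz":-40,"twist":0,"fingers":0.4},{"dx":0,"dy":0,"dz":-40,"twist":0,"fingers":0.4},{"dx":0,"dy":0,"dz":-40,"twist":0,"fingers":0.4},{"dx":0,"dy":0,"dz":-40,"twist":0,"fingers":0.4}]'
```

```text
t: 2.6
tool_pos: [459.3, 374.6, 20.8]
tcp_rot: [0.222, 3.133, 0.001]
contact_force: [0.2, 1.0, 0.3]
width: 0.67
t: 3.4
tool_pos: [458.7, 374.0, 181.7]
tcp_rot: [-0.222, -3.134, 0.0]
contact_force: [0.1, -0.3, 0.0]
width: 0.399
```

```bash
python3 look.py w3
```

```text
3.4 [458.7 374.  181.7] x [-0.99   0.141  0.   ] y [ 0.141  0.99  -0.   ] j [-0.71  0.47 -0.09  1.93  0.06  0.74  0.58] 0.399 F [ 0.1 -0.3  0. ]
```

View pics/w3.png

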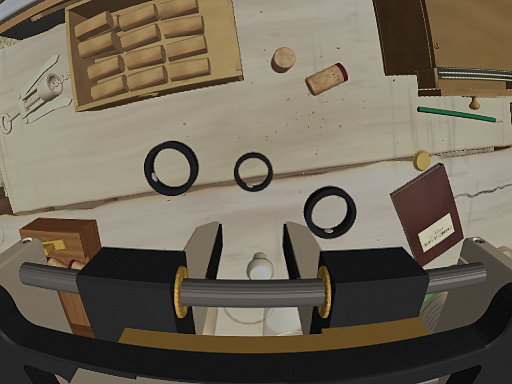

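The ring is still on the table at (253,171): I lifted before the fingers had closed. I'll re-measure and retry with a longer close.

```bash
python3 - <<'E'
from h import *; import pickle
s,c=pickle.load(open("w3.pkl","rb"));f=c["frame"]
m=np.zeros(f.shape[:2],np.uint8);m[145:200,225:280]=(f.max(2)<80)[145:200,225:280]
k=max(cv2.findContours(m,0,1)[0],key=cv2.contourArea)
P=np.array([wcast(c,p,s,12)[:2] for p in k[:,0].astype(float)],np.float32)
print(cv2.minEnclosingCircle(P),cv2.fitEllipse(P))
E
python3 -m crank '[{"dx":0,"dy":0,"dz":0,"twist":0,"fingers":0.72},{"dx":0,"dy":0,"dz":0,"twist":0,"fingers":0.72},{"dx":0,"dy":0,"dz":30,"twist":0,"fingers":0.72},{"dx":0,"dy":0,"dz":30,"twist":0,"fingers":0.72},{"dx":0,"dy":0,"dz":0,"twist":0,"fingers":0.72},{"dx":0,"dy":0,"dz":0,"twist":0,"fingers":0.72},{"dx":0,"dy":0,"dz":0,"twist":0,"fingers":0.72},{"dx":0,"dy":0,"dz":0,"twist":0,"fingers":0.72}]'
```

```text
((459.255126953125, 374.826171875), 23.94670295715332) ((459.4493713378906, 374.649658203125), (45.439022064208984, 47.06797409057617), 90.1292953491211)
t: 4.25
tool_pos: [459.4, 374.6, 121.0]
tcp_rot: [0.222, 3.133, 0.002]
contact_force: [0.2, 0.2, -0.6]
width: 0.722
```

```bash
python3 -m crank '[{"dx":0,"dy":0,"dz":30,"twist":0,"fingers":0.72},{"dx":0,"dy":0,"dz":30,"twist":0,"fingers":0.72},{"dx":0,"dy":0,"dz":25,"twist":0,"fingers":0.72},{"dx":0,"dy":0,"dz":15,"twist":0,"fingers":0.72},{"dx":0,"dy":0,"dz":2,"twist":0,"fingers":0.3},{"dx":0,"dy":0,"dz":0,"twist":0,"fingers":0.3},{"dx":0,"dy":0,"dz":0,"twist":0,"fingers":0.3},{"dx":0,"dy":0,"dz":0,"twist":0,"fingers":0.3}]'
python3 -m crank '[{"dx":0,"dy":0,"dz":0,"twist":0,"fingers":0.3},{"dx":0,"dy":0,"dz":0,"twist":0,"fingers":0.3},{"dx":0,"dy":0,"dz":0,"twist":0,"fingers":0.3},{"dx":0,"dy":0,"dz":0,"twist":0,"fingers":0.3},{"dx":0,"dy":0,"dz":0,"twist":0,"fingers":0.3},{"dx":0,"dy":0,"dz":0,"twist":0,"fingers":0.3},{"dx":0,"dy":0,"dz":0,"twist":0,"fingers":0.3},{"dx":0,"dy":0,"dz":0,"twist":0,"fingers":0.3}]'
```

```text
t: 5.05
tool_pos: [459.5, 374.7, 19.2]
tcp_rot: [0.222, 3.132, 0.002]
contact_force: [-0.9, 0.1, -0.4]
width: 0.429
t: 5.85
tool_pos: [458.9, 374.2, 18.0]
tcp_rot: [-0.222, -3.134, 0.0]
contact_force: [-0.1, -0.0, -0.6]
width: 0.3
```

```bash
python3 look.py w4
```

```text
5.85 [458.9 374.2  18. ] x [-0.99   0.141 -0.   ] y [ 0.141  0.99  -0.   ] j [-0.74  0.71 -0.06  2.04  0.11  0.4   0.55] 0.3 F [-0.1 -0.  -0.6]
```

View pics/w4.png

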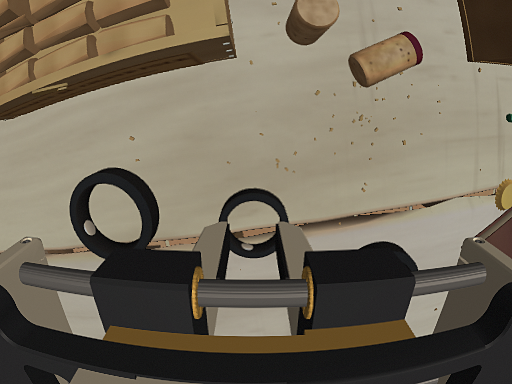

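```bash
python3 -c "
import cv2;i=cv2.imread('pics/w4.png')[170:310,170:340];cv2.imwrite('pics/w4c.png',cv2.resize(i,None,fx=4.4,fy=4.2,interpolation=cv2.INTER_CUBIC))"
```

```text
(no output)
```

View pics/w4c.png

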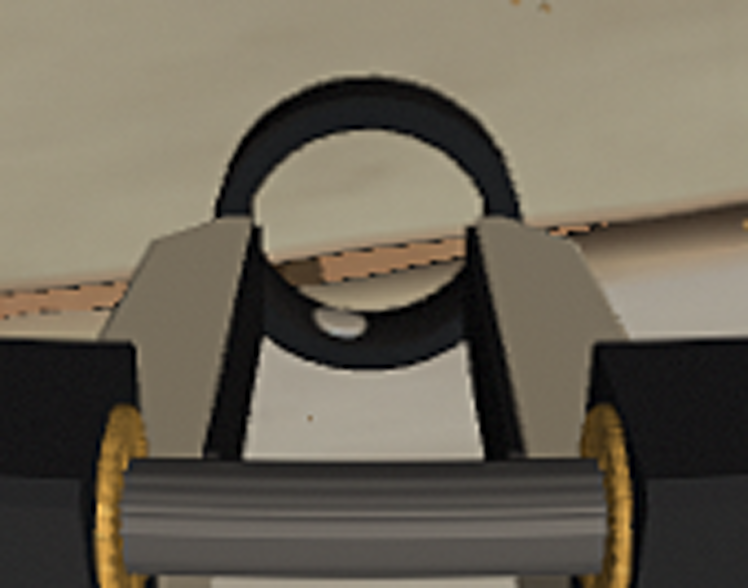

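The crop shows the fingertips covering the ring's walls, as if they were above it; the fingers closed to 0.3 with no contact. So the tips look higher than stated. I'll open and probe downward in small steps, watching the force.

```bash
python3 -m crank '[{"dx":0,"dy":0,"dz":0,"twist":0,"fingers":0.72},{"dx":0,"dy":0,"dz":0,"twist":0,"fingers":0.72},{"dx":0,"dy":0,"dz":0,"twist":0,"fingers":0.72},{"dx":0,"dy":0,"dz":0,"twist":0,"fingers":0.72},{"dx":0,"dy":0,"dz":0,"twist":0,"fingers":0.72},{"dx":0,"dy":0,"dz":0,"twist":0,"fingers":0.72},{"dx":0,"dy":0,"dz":0,"twist":0,"fingers":0.72},{"dx":0,"dy":0,"dz":3,"twist":0,"fingers":0.72}]'
python3 -m crank '[{"dx":0,"dy":0,"dz":0.5,"twist":0,"fingers":0.72},{"dx":0,"dy":0,"dz":0.5,"twist":0,"fingers":0.72},{"dx":0,"dy":0,"dz":0.5,"twist":0,"fingers":0.72},{"dx":0,"dy":0,"dz":0.5,"twist":0,"fingers":0.72},{"dx":0,"dy":0,"dz":0,"twist":0,"fingers":0.72},{"dx":0,"dy":0,"dz":0,"twist":0,"fingers":0.72},{"dx":0,"dy":0,"dz":0,"twist":0,"fingers":0.72},{"dx":0,"dy":0,"dz":0,"twist":0,"fingers":0.72}]'
```

```text
t: 6.7
tool_pos: [459.1, 374.4, 15.2]
tcp_rot: [0.222, 3.133, 0.001]
contact_force: [1.0, -0.6, 0.2]
width: 0.719
t: 7.5
tool_pos: [459.0, 374.3, 13.1]
tcp_rot: [0.222, 3.134, 0.0]
contact_force: [0.6, -0.0, -0.2]
width: 0.719
```

```bash
python3 -m crank '[{"dx":0,"dy":0,"dz":1,"twist":0,"fingers":0.72},{"dx":0,"dy":0,"dz":1,"twist":0,"fingers":0.72},{"dx":0,"dy":0,"dz":1,"twist":0,"fingers":0.72},{"dx":0,"dy":0,"dz":1,"twist":0,"fingers":0.72},{"dx":0,"dy":0,"dz":0,"twist":0,"fingers":0.5},{"dx":0,"dy":0,"dz":0,"twist":0,"fingers":0.4},{"dx":0,"dy":0,"dz":0,"twist":0,"fingers":0.4},{"dx":0,"dy":0,"dz":0,"twist":0,"fingers":0.4}]'
python3 -m crank '[{"dx":0,"dy":0,"dz":0,"twist":0,"fingers":0.4},{"dx":0,"dy":0,"dz":0,"twist":0,"fingers":0.4},{"dx":0,"dy":0,"dz":0,"twist":0,"fingers":0.4},{"dx":0,"dy":0,"dz":0,"twist":0,"fingers":0.4},{"dx":0,"dy":0,"dz":0,"twist":0,"fingers":0.4},{"dx":0,"dy":0,"dz":0,"twist":0,"fingers":0.4},{"dx":0,"dy":0,"dz":0,"twist":0,"fingers":0.4},{"dx":0,"dy":0,"dz":0,"twist":0,"fingers":0.4}]'
```

```text
t: 8.3
tool_pos: [458.9, 374.3, 9.1]
tcp_rot: [0.222, 3.134, 0.0]
contact_force: [-1.1, -0.5, 1.2]
width: 0.432
t: 9.1
tool_pos: [458.9, 374.3, 9.0]
tcp_rot: [0.222, 3.134, 0.0]
contact_force: [-0.6, 0.5, -0.3]
width: 0.398
```

```bash
python3 -m crank '[{"dx":0,"dy":0,"dz":0,"twist":0,"fingers":0.72},{"dx":0,"dy":0,"dz":0,"twist":0,"fingers":0.72},{"dx":0,"dy":0,"dz":0,"twist":0,"fingers":0.72},{"dx":0,"dy":0,"dz":0,"twist":0,"fingers":0.72},{"dx":0,"dy":0,"dz":0,"twist":0,"fingers":0.72},{"dx":0,"dy":0,"dz":0,"twist":0,"fingers":0.72},{"dx":0,"dy":0,"dz":2,"twist":0,"fingers":0.72},{"dx":0,"dy":0,"dz":2,"twist":0,"fingers":0.72}]'
python3 -m crank '[{"dx":0,"dy":0,"dz":1,"twist":0,"fingers":0.72},{"dx":0,"dy":0,"dz":1,"twist":0,"fingers":0.72},{"dx":0,"dy":0,"dz":1,"twist":0,"fingers":0.72},{"dx":0,"dy":0,"dz":1,"twist":0,"fingers":0.72},{"dx":0,"dy":0,"dz":0,"twist":0,"fingers":0.4},{"dx":0,"dy":0,"dz":0,"twist":0,"fingers":0.4},{"dx":0,"dy":0,"dz":0,"twist":0,"fingers":0.4},{"dx":0,"dy":0,"dz":0,"twist":0,"fingers":0.4}]'
python3 -m crank '[{"dx":0,"dy":0,"dz":0,"twist":0,"fingers":0.4},{"dx":0,"dy":0,"dz":0,"twist":0,"fingers":0.4},{"dx":0,"dy":0,"dz":0,"twist":0,"fingers":0.4},{"dx":0,"dy":0,"dz":0,"twist":0,"fingers":0.4},{"dx":0,"dy":0,"dz":0,"twist":0,"fingers":0.4},{"dx":0,"dy":0,"dz":0,"twist":0,"fingers":0.4},{"dx":0,"dy":0,"dz":0,"twist":0,"fingers":0.4},{"dx":0,"dy":0,"dz":0,"twist":0,"fingers":0.4}]'; python3 look.py w5
```

```text
t: 9.9
tool_pos: [459.0, 374.3, 4.9]
tcp_rot: [0.222, 3.134, 0.0]
contact_force: [-0.1, 0.0, 0.3]
width: 0.72
t: 10.7
tool_pos: [458.9, 374.3, 1.1]
tcp_rot: [0.222, 3.134, 0.0]
contact_force: [0.8, 0.0, -0.6]
width: 0.478
t: 11.5
tool_pos: [459.0, 374.3, 1.0]
tcp_rot: [0.222, 3.134, 0.0]
contact_force: [-0.3, 0.7, 0.9]
width: 0.478
11.5 [459.  374.3   1. ] x [-0.99   0.141 -0.   ] y [0.141 0.99  0.   ] j [-0.74  0.73 -0.06  2.04  0.11  0.37  0.54] 0.478 F [-0.3  0.7  0.9]
```

View pics/w5.png

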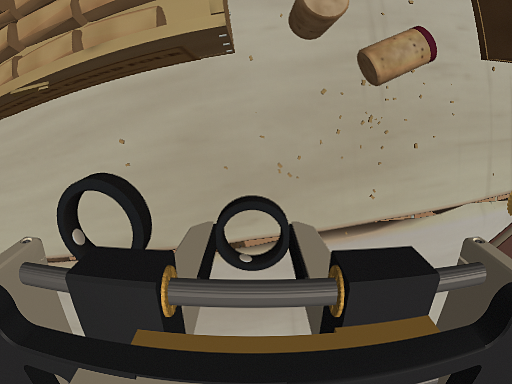

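The ring is now gripped between the pads, seen at (253,232), with width 0.478. The real fingertips therefore sit roughly 7 mm behind the reported TCP rather than 17 mm ahead. I'll lift and go over the case.

```bash
python3 -m crank '[{"dx":0,"dy":0,"dz":-15,"twist":0,"fingers":0.4},{"dx":0,"dy":0,"dz":-35,"twist":0,"fingers":0.4},{"dx":0,"dy":0,"dz":-45,"twist":0,"fingers":0.4},{"dx":0,"dy":0,"dz":-45,"twist":0,"fingers":0.4},{"dx":-10,"dy":-15,"dz":-45,"twist":0,"fingers":0.4},{"dx":-20,"dy":-30,"dz":0,"twist":0,"fingers":0.4},{"dx":-20,"dy":-30,"dz":0,"twist":0,"fingers":0.4},{"dx":-20,"dy":-30,"dz":0,"twist":0,"fingers":0.4}]'
python3 -m crank '[{"dx":-22,"dy":-32,"dz":0,"twist":0,"fingers":0.4},{"dx":-22,"dy":-32,"dz":0,"twist":0,"fingers":0.4},{"dx":-22,"dy":-32,"dz":0,"twist":0,"fingers":0.4},{"dx":-22,"dy":-30,"dz":0,"twist":0,"fingers":0.4},{"dx":-22,"dy":-30,"dz":0,"twist":0,"fingers":0.4},{"dx":0,"dy":0,"dz":0,"twist":0,"fingers":0.4},{"dx":0,"dy":0,"dz":0,"twist":0,"fingers":0.4},{"dx":0,"dy":0,"dz":0,"twist":0,"fingers":0.4}]'; python3 look.py w6
```

```text
t: 12.35
tool_pos: [513.7, 259.2, 187.8]
tcp_rot: [0.221, 3.132, 0.001]
contact_force: [0.0, 0.2, 0.7]
width: 0.477
t: 13.15
tool_pos: [599.7, 91.6, 186.6]
tcp_rot: [-0.22, -3.134, -0.001]
contact_force: [0.3, 0.5, 0.6]
width: 0.475
13.15 [599.7  91.6 186.6] x [-0.99  0.14  0.  ] y [0.14  0.99  0.001] j [-0.18  0.48 -0.09  1.9   0.06  0.76  1.12] 0.475 F [0.3 0.5 0.6]
```

View pics/w6.png

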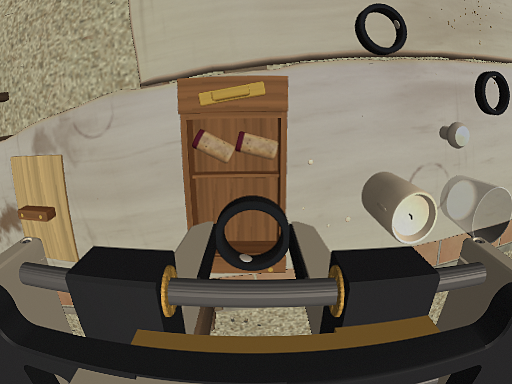

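The view shows the case: its button end at the top with block corners near (178,80) and (288,76), the divider at row 175, and the button near (232,94). The lid is at the left with its bar at (37,214), and the ring is held.

```bash
cat > fitp.py <<'E'
from h import *; import pickle
from scipy.optimize import least_squares
def sub(f,pts,w=4):
    g=cv2.cvtColor(f,cv2.COLOR_RGB2GRAY);p=np.array(pts,np.float32).reshape(-1,1,2)
    return cv2.cornerSubPix(g,p,(w,w),(-1,-1),(3,30,.01)).reshape(-1,2)
def fit(L,W):  # 2D rigid fit local->world
    L=np.array(L)[:,:2];W=np.array(W)[:,:2];a=L-L.mean(0);b=W-W.mean(0)
    th=np.arctan2((a[:,0]*b[:,1]-a[:,1]*b[:,0]).sum(),(a*b).sum());R=np.array([[np.cos(th),-np.sin(th)],[np.sin(th),np.cos(th)]])
    t=W.mean(0)-R@L.mean(0);return th,t,(W-(L@R.T+t))
E
python3 - <<'E'
from fitp import *
s,c=pickle.load(open("w6.pkl","rb"));f=c["frame"]
q=sub(f,[(178,80),(288,76),(182,114),(287,107)]);print(q)
L=[(125,-58),(125,58),(87,-58),(87,58)]
W=[wcast(c,p,s,51) for p in q];print(np.round(W,1))
th,t,r=fit(L,W);print("case yaw",np.degrees(th),t,r.round(1))
ct,st=np.cos(th),np.sin(th)
for X in[(-34,0,6),(-74,0,56),(14,51,24),(14,-51,24)]:
    w=np.array([ct*X[0]-st*X[1]+t[0],st*X[0]+ct*X[1]+t[1],X[2]]);print(X,w.round(1),wproj(c,w,s).round(0))
hsv=cv2.cvtColor(f,cv2.COLOR_RGB2HSV);m=((hsv[...,1]>150)&(hsv[...,2]>140)).astype(np.uint8);m[:,:190]=0;m[:,280:]=0;m[115:]=0
k=max(cv2.findContours(m,0,1)[0],key=cv2.contourArea);r=cv2.minAreaRect(k);print(r);B=cv2.boxPoints(r)
W=np.array([wcast(c,p,s,60) for p in B]);print(W.round(1))
q=sub(f,[(12,156),(61,154)]);print(q,[wcast(c,p,s,6).round(1) for p in q])
# top cam check of lip corners
d=pickle.load(open("c0.pkl","rb"))["top"]
for X in[(-96,-58,62),(-96,58,62),(125,-58,51),(125,58,51)]:
    w=np.array([ct*X[0]-st*X[1]+t[0],st*X[0]+ct*X[1]+t[1],X[2]]);print(X,w.round(1),(proj(d,w)*1.5).round(0))
E
```

```text
[[174.46396  79.10867]
 [287.41568  75.64223]
 [178.23938 113.50785]
 [287.22665 110.68536]]
[[481.5  25.8  51. ]
 [496.4 142.8  51. ]
 [518.7  24.2  51. ]
 [533.  137.7  51. ]]
case yaw -7.430548467375226 [402.28951717  96.30820048] [[-37.2   3.2]
 [-37.4   5.1]
 [ 37.7  -3.4]
 [ 36.9  -4.9]]
(-34, 0, 6) [368.6 100.7   6. ] [233. -14.]
(-74, 0, 56) [328.9 105.9  56. ] [230. -61.]
(14, 51, 24) [422.8 145.1  24. ] [277.  17.]
(14, -51, 24) [409.6  43.9  24. ] [188.  19.]
((231.40399169921875, 92.97200012207031), (12.969196319580078, 66.45594787597656), 79.69515228271484)
[[501.2  49.7  60. ]
 [499.4 116.5  60. ]
 [512.6 117.   60. ]
 [514.5  50.1  60. ]]
[[ 11.553839 155.65973 ]
 [ 61.356083 154.27252 ]] [array([ 518.3, -274.9,    6. ]), array([ 536.6, -169.5,    6. ])]
(-96, -58, 62) [299.6  51.2  62. ] [415. 424.]
(-96, 58, 62) [314.6 166.2  62. ] [354. 425.]
(125, -58, 51) [518.7  22.6  51. ] [412. 314.]
(125, 58, 51) [533.7 137.7  51. ] [355. 315.]
```

Run:
```python
from fitp import *
s,c=pickle.load(open("w6.pkl","rb"));f=c["frame"]
q=sub(f,[(178,80),(288,76),(182,114),(287,107)])
L=[(125,58),(125,-58),(87,58),(87,-58)]
th,t,r=fit(L,[wcast(c,p,s,51) for p in q]);print("case yaw",np.degrees(th),t,r.round(1))
ct,st=np.cos(th),np.sin(th)
g=lambda X:np.array([ct*X[0]-st*X[1]+t[0],st*X[0]+ct*X[1]+t[1],X[2]])
for X in[(-34,0,6),(14,51,24),(14,-51,24),(106,0,74)]:
    w=g(X);print(X,w.round(1),wproj(c,w,s).round(0))
d=pickle.load(open("c0.pkl","rb"))["top"]
for X in[(-96,-58,62),(-96,58,62),(125,-58,51),(125,58,51)]: print(X,g(X).round(1),(proj(d,g(X))*1.5).round(0))
print(wproj(c,s["tool_pos"]+[0,0,0],s),"ringpx")
```

```text
case yaw 172.98657166739838 [612.60622798  69.65701579] [[ 0.1 -1.5]
 [ 0.8  0.3]
 [-0.5  1.4]
 [-0.4 -0.2]]
(-34, 0, 6) [646.4  65.5   6. ] [237. 208.]
(14, 51, 24) [592.5  20.7  24. ] [192. 175.]
(14, -51, 24) [604.9 122.   24. ] [279. 174.]
(106, 0, 74) [507.4  82.6  74. ] [229.  92.]
(-96, -58, 62) [715.  115.5  62. ] [355. 231.]
(-96, 58, 62) [7.008e+02 4.000e-01 6.200e+01] [409. 231.]
(125, -58, 51) [495.6 142.5  51. ] [355. 333.]
(125, 58, 51) [481.5  27.4  51. ] [412. 332.]
[252.38235642 228.23113221] ringpx
```

```bash
python3 -m crank '[{"dx":-25,"dy":-10,"dz":20,"twist":0,"fingers":0.4},{"dx":-25,"dy":-9,"dz":30,"twist":0,"fingers":0.4},{"dx":0,"dy":0,"dz":40,"twist":0,"fingers":0.4},{"dx":0,"dy":0,"dz":40,"twist":0,"fingers":0.4},{"dx":0,"dy":0,"dz":30,"twist":0,"fingers":0.4},{"dx":0,"dy":0,"dz":12,"twist":0,"fingers":0.4},{"dx":0,"dy":0,"dz":6,"twist":0,"fingers":0.4},{"dx":0,"dy":0,"dz":0,"twist":0,"fingers":0.4}]'
python3 -m crank '[{"dx":0,"dy":0,"dz":0,"twist":0,"fingers":0.6},{"dx":0,"dy":0,"dz":0,"twist":0,"fingers":0.6},{"dx":0,"dy":0,"dz":0,"twist":0,"fingers":0.6},{"dx":0,"dy":0,"dz":0,"twist":0,"fingers":0.6},{"dx":0,"dy":0,"dz":0,"twist":0,"fingers":0.6},{"dx":0,"dy":0,"dz":-10,"twist":0,"fingers":0.6},{"dx":0,"dy":0,"dz":-40,"twist":0,"fingers":0.6},{"dx":0,"dy":0,"dz":-40,"twist":0,"fingers":0.6}]'
```

```text
t: 14.0
tool_pos: [647.3, 65.4, 8.5]
tcp_rot: [0.221, 3.134, 0.0]
contact_force: [0.6, 0.1, -0.8]
width: 0.473
t: 14.8
tool_pos: [646.4, 64.5, 98.8]
tcp_rot: [-0.222, -3.132, 0.001]
contact_force: [0.7, -0.2, 0.2]
width: 0.601
```

```bash
python3 -m crank '[{"dx":0,"dy":-30,"dz":-35,"twist":0,"fingers":1},{"dx":-1,"dy":-38,"dz":-35,"twist":0,"fingers":1},{"dx":-1,"dy":-40,"dz":-20,"twist":0,"fingers":1},{"dx":-1,"dy":-40,"dz":0,"twist":0,"fingers":1},{"dx":-1,"dy":-40,"dz":0,"twist":0,"fingers":1},{"dx":-1,"dy":-40,"dz":0,"twist":0,"fingers":1},{"dx":-1,"dy":-40,"dz":0,"twist":0,"fingers":1},{"dx":-1,"dy":-35,"dz":0,"twist":0,"fingers":1}]'
python3 -m crank '[{"dx":0,"dy":0,"dz":0,"twist":0,"fingers":1},{"dx":0,"dy":0,"dz":0,"twist":0,"fingers":1},{"dx":0,"dy":0,"dz":0,"twist":0,"fingers":1},{"dx":0,"dy":0,"dz":0,"twist":0,"fingers":1},{"dx":0,"dy":0,"dz":0,"twist":0,"fingers":1},{"dx":0,"dy":0,"dz":0,"twist":0,"fingers":1},{"dx":0,"dy":0,"dz":0,"twist":0,"fingers":1},{"dx":0,"dy":0,"dz":0,"twist":0,"fingers":1}]';python3 look.py w7
```

```text
t: 15.6
tool_pos: [610.7, -237.5, 187.8]
tcp_rot: [0.224, 3.133, -0.001]
contact_force: [-0.3, 0.3, 0.1]
width: 1.001
t: 16.4
tool_pos: [611.5, -234.9, 186.9]
tcp_rot: [0.222, 3.134, -0.0]
contact_force: [0.1, 0.2, 0.1]
width: 1.003
16.4 [ 611.5 -234.9  186.9] x [-0.99   0.141 -0.   ] y [ 0.141  0.99  -0.   ] j [ 0.35  0.54 -0.1   1.79  0.07  0.82  1.64] 1.003 F [0.1 0.2 0.1]
```

View pics/w7.png

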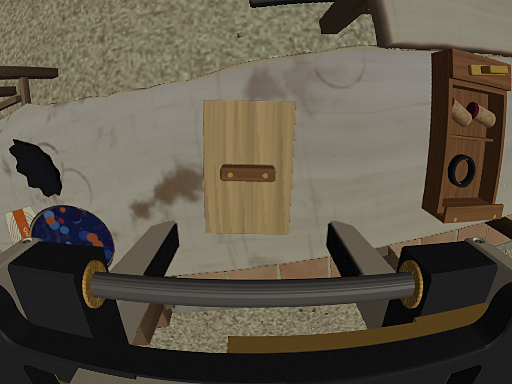

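The ring lies in the empty compartment at (461,170). The lid is fully visible, with corners near (206,99), (295,101), (204,233) and (289,235), and the bar at (248,173).

Run:
```python
from fitp import *
s,c=pickle.load(open("w7.pkl","rb"));f=c["frame"]
q=sub(f,[(206,99),(295,101),(204,233),(289,235)]);print(q.round(1).tolist())
# local with x toward robot: same convention as case (x=(-.99,.14)); left image = world -y = local +y
L=[(85,55),(85,-55),(-85,55),(-85,-55)]
th,t,r=fit(L,[wcast(c,p,s,6) for p in q]);print("lid yaw",np.degrees(th),t,r.round(1))
hsv=cv2.cvtColor(f,cv2.COLOR_RGB2HSV);m=np.zeros(f.shape[:2],np.uint8);m[155:190,212:282]=(f.max(2)<135)[155:190,212:282]
k=max(cv2.findContours(m,0,1)[0],key=cv2.contourArea);r=cv2.minAreaRect(k);print(r)
P=np.array([wcast(c,p,s,28)[:2] for p in k[:,0].astype(float)],np.float32);r=cv2.minAreaRect(P);print("bar",r)
```

```text
[[203.5, 99.4000015258789], [293.29998779296875, 101.19999694824219], [204.89999389648438, 232.3000030517578], [286.6000061035156, 234.5]]
lid yaw 170.59231139835788 [ 610.90306032 -241.56301112] [[ 0.   1.5]
 [-0.5 -1.6]
 [ 0.2  1.1]
 [ 0.2 -1.1]]
((250.5, 172.0), (34.0, 61.0), 90.0)
bar ((609.6874389648438, -236.62380981445312), (71.13604736328125, 40.2465705871582), 81.95278930664062)
```

```bash
python3 -m crank '[{"dx":0,"dy":-6,"dz":30,"twist":1.3,"fingers":1},{"dx":0,"dy":0,"dz":40,"twist":0,"fingers":1},{"dx":0,"dy":0,"dz":40,"twist":0,"fingers":1},{"dx":0,"dy":0,"dz":35,"twist":0,"fingers":1},{"dx":0,"dy":0,"dz":22,"twist":0,"fingers":1},{"dx":0,"dy":0,"dz":11,"twist":0,"fingers":1},{"dx":0,"dy":0,"dz":5,"twist":0,"fingers":1},{"dx":0,"dy":0,"dz":0,"twist":0,"fingers":0.5}]'
python3 -m crank '[{"dx":0,"dy":0,"dz":0,"twist":0,"fingers":0.5},{"dx":0,"dy":0,"dz":0,"twist":0,"fingers":0.5},{"dx":0,"dy":0,"dz":0,"twist":0,"fingers":0.5},{"dx":0,"dy":0,"dz":0,"twist":0,"fingers":0.5},{"dx":0,"dy":0,"dz":0,"twist":0,"fingers":0.5},{"dx":0,"dy":0,"dz":0,"twist":0,"fingers":0.5},{"dx":0,"dy":0,"dz":0,"twist":0,"fingers":0.5},{"dx":0,"dy":0,"dz":0,"twist":0,"fingers":0.5}]'
```

```text
t: 17.25
tool_pos: [610.8, -241.2, 4.1]
tcp_rot: [0.258, 3.131, -0.0]
contact_force: [0.2, -0.5, -0.2]
width: 0.952
t: 18.05
tool_pos: [611.1, -241.2, 4.9]
tcp_rot: [0.258, 3.13, -0.0]
contact_force: [-0.9, 0.7, 6.4]
width: 0.683
```

```bash
python3 -m crank '[{"dx":0,"dy":0,"dz":-5,"twist":0,"fingers":0.5},{"dx":0,"dy":0,"dz":-15,"twist":0,"fingers":0.5},{"dx":0,"dy":0,"dz":-30,"twist":0,"fingers":0.5},{"dx":0,"dy":0,"dz":-40,"twist":0,"fingers":0.5},{"dx":0,"dy":0,"dz":-40,"twist":0,"fingers":0.5},{"dx":0,"dy":0,"dz":-20,"twist":0,"fingers":0.5},{"dx":0,"dy":0,"dz":0,"twist":0,"fingers":0.5},{"dx":0,"dy":0,"dz":0,"twist":0,"fingers":0.5}]'
python3 -m crank '[{"dx":5,"dy":20,"dz":0,"twist":0,"fingers":0.5},{"dx":10,"dy":42,"dz":0,"twist":0,"fingers":0.5},{"dx":12,"dy":48,"dz":0,"twist":0,"fingers":0.5},{"dx":12,"dy":48,"dz":0,"twist":0,"fingers":0.5},{"dx":12,"dy":48,"dz":0,"twist":0,"fingers":0.5},{"dx":12,"dy":48,"dz":0,"twist":0,"fingers":0.5},{"dx":8,"dy":38,"dz":0,"twist":-1.2,"fingers":0.5},{"dx":3,"dy":14,"dz":0,"twist":-1.2,"fingers":0.5}]'
python3 -m crank '[{"dx":0,"dy":0,"dz":20,"twist":0,"fingers":0.5},{"dx":0,"dy":0,"dz":20,"twist":0,"fingers":0.5},{"dx":0,"dy":0,"dz":5,"twist":0,"fingers":0.5},{"dx":0,"dy":0,"dz":0,"twist":0,"fingers":0.5},{"dx":0,"dy":0,"dz":0,"twist":0,"fingers":0.5},{"dx":0,"dy":0,"dz":0,"twist":0,"fingers":0.5},{"dx":0,"dy":0,"dz":0,"twist":0,"fingers":0.5},{"dx":0,"dy":0,"dz":0,"twist":0,"fingers":0.5}]'
python3 look.py w8
python3 - <<'E'
from rig import capture; import cv2,pickle
c=capture("side");pickle.dump(c,open("s8.pkl","wb"));i=c["frame"][:,:,::-1]
w=cv2.imread("pics/w8.png")
a=cv2.resize(i[140:260,180:320],(560,480),interpolation=cv2.INTER_CUBIC)
cv2.imwrite("pics/m8.png",cv2.resize(a,(400,343)).copy() if 0 else __import__("numpy").hstack([cv2.resize(w,(400,300)),cv2.resize(a,(400,300))]))
E
```

```text
t: 18.85
tool_pos: [610.2, -241.1, 154.3]
tcp_rot: [0.258, 3.13, -0.0]
contact_force: [-1.0, -0.4, -2.4]
width: 0.685
t: 19.65
tool_pos: [585.3, 79.2, 152.4]
tcp_rot: [-0.18, -3.133, -0.003]
contact_force: [-0.2, 0.0, -1.9]
width: 0.683
t: 20.45
tool_pos: [587.6, 72.8, 109.5]
tcp_rot: [0.192, 3.135, 0.0]
contact_force: [0.1, -0.6, -1.6]
width: 0.683
20.45 [587.6  72.8 109.5] x [-0.992  0.122 -0.001] y [0.122 0.992 0.   ] j [-0.16  0.57 -0.08  1.99  0.08  0.58  1.15] 0.683 F [ 0.1 -0.6 -1.6]
```

View pics/m8.png

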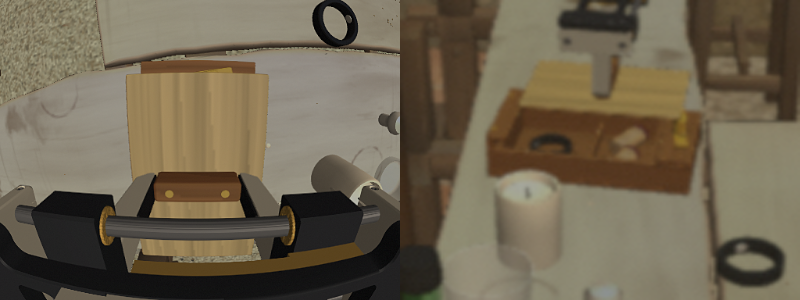

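The lid is held flat above the case, its button-side end covering the button; the ring shows in the compartment in the side view. I'll lower so the far end rests on the button's fin and the lid tilts in the pads.

```bash
python3 -m crank '[{"dx":0,"dy":0,"dz":7,"twist":0,"fingers":0.5},{"dx":0,"dy":0,"dz":7,"twist":0,"fingers":0.5},{"dx":0,"dy":0,"dz":4,"twist":0,"fingers":0.5},{"dx":0,"dy":0,"dz":3,"twist":0,"fingers":0.5},{"dx":0,"dy":0,"dz":2,"twist":0,"fingers":0.5},{"dx":0,"dy":0,"dz":2,"twist":0,"fingers":0.5},{"dx":0,"dy":0,"dz":2,"twist":0,"fingers":0.5},{"dx":0,"dy":0,"dz":0,"twist":0,"fingers":0.5}]'
python3 -m crank '[{"dx":0,"dy":0,"dz":1,"twist":0,"fingers":0.5},{"dx":0,"dy":0,"dz":1,"twist":0,"fingers":0.5},{"dx":0,"dy":0,"dz":1,"twist":0,"fingers":0.5},{"dx":0,"dy":0,"dz":1,"twist":0,"fingers":0.5},{"dx":0,"dy":0,"dz":1,"twist":0,"fingers":0.5},{"dx":0,"dy":0,"dz":1,"twist":0,"fingers":0.5},{"dx":0,"dy":0,"dz":1,"twist":0,"fingers":0.5},{"dx":0,"dy":0,"dz":0,"twist":0,"fingers":0.5}]'
```

```text
t: 21.35
tool_pos: [587.9, 72.9, 82.1]
tcp_rot: [0.192, 3.135, 0.0]
contact_force: [0.8, -0.5, 1.8]
width: 0.682
t: 22.15
tool_pos: [587.3, 72.9, 74.7]
tcp_rot: [-0.192, -3.136, 0.0]
contact_force: [1.8, -0.3, 2.0]
width: 0.686
```

```bash
python3 -m crank '[{"dx":0,"dy":0,"dz":1,"twist":0,"fingers":0.5},{"dx":0,"dy":0,"dz":1,"twist":0,"fingers":0.5},{"dx":0,"dy":0,"dz":1,"twist":0,"fingers":0.5},{"dx":0,"dy":0,"dz":1,"twist":0,"fingers":0.5},{"dx":0,"dy":0,"dz":1,"twist":0,"fingers":0.5},{"dx":0,"dy":0,"dz":1,"twist":0,"fingers":0.5},{"dx":0,"dy":0,"dz":1,"twist":0,"fingers":0.5},{"dx":0,"dy":0,"dz":0,"twist":0,"fingers":0.5}]'
cat > tilt.py <<'E'
# lid tilt from wrist view: row of the lid's b end edge on the centre column
from fitp import *; import sys
def tilt(name,h=18,o=4.5):
    s,c=pickle.load(open(name+".pkl","rb"));f=c["frame"].astype(int)
    m=((f[...,0]>150)&(f[...,0]-f[...,2]>55)).astype(np.uint8)
    m=cv2.morphologyEx(m,cv2.MORPH_OPEN,np.ones((7,7)))
    n,l,st,_=cv2.connectedComponentsWithStats(m);k=1+np.argmax(st[1:,4]);cols=[235,245,255,265,275]
    row=np.mean([np.where(l[:,u]==k)[0].min() for u in cols])
    R=Ro.from_rotvec(s["tcp_rot"]).as_matrix();th=np.radians(np.arange(-5,25,.1));pr=[]
    for a in th:  # pivot h above underside; b-end top edge at (85, 6-h) in lid axes; tool x = case x, tool z down
        px,pz=85,6-h;x=px*np.cos(a)-pz*np.sin(a);z=px*np.sin(a)+pz*np.cos(a)
        pr.append(wproj(c,s["tool_pos"]+R@np.array([x,0,-(z+h-o)]),s)[1])
    pr=np.array(pr);print(name,"row",row,"tilt",np.degrees(th[np.argmin(abs(pr-row))]).round(1))
for n in sys.argv[1:]:tilt(n)
E
python3 look.py w9; python3 tilt.py w8 w9
python3 - <<'E'
from rig import capture; import cv2,pickle,numpy as np
c=capture("side");pickle.dump(c,open("s9.pkl","wb"));i=c["frame"][:,:,::-1]
w=cv2.imread("pics/w9.png")
a=i[150:230,200:310]
cv2.imwrite("pics/m9.png",np.hstack([cv2.resize(w,(400,300)),cv2.resize(a,(400,291),interpolation=cv2.INTER_CUBIC)[:300] if 0 else cv2.resize(a,(400,300),interpolation=cv2.INTER_CUBIC)]))
E
```

```text
t: 22.95
tool_pos: [587.2, 72.8, 67.7]
tcp_rot: [-0.192, -3.136, 0.0]
contact_force: [2.8, -1.2, 2.1]
width: 0.685
22.95 [587.2  72.8  67.7] x [-0.993  0.122  0.   ] y [ 0.122  0.993 -0.   ] j [-0.17  0.63 -0.08  2.02  0.09  0.5   1.14] 0.685 F [ 2.8 -1.2  2.1]Traceback (most recent call last):
  File "tilt.py", line 14, in <module>
    for n in sys.argv[1:]:tilt(n)
                          ~~~~^^^
  File "tilt.py", line 8, in tilt
    row=np.mean([np.where(l[:,u]==k)[0].min() for u in cols])
                 ~~~~~~~~~~~~~~~~~~~~~~~~~~^^
    return umr_minimum(a, axis, None, out, keepdims, initial, where)
ValueError: zero-size array to reduction operation minimum which has no identity
```

View pics/m9.png

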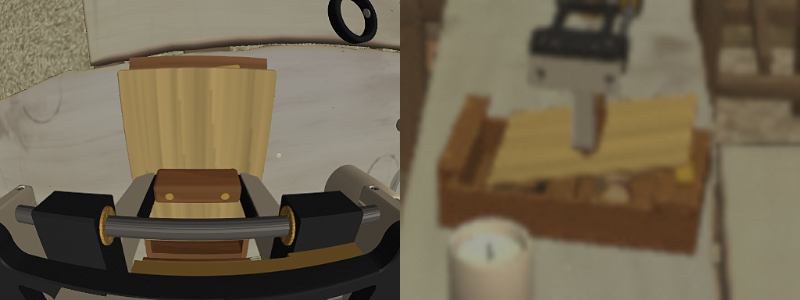

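The side view shows the lid slanting with its lip end down inside the case, and its button-side end resting on the fin. The wrist view has the far edge near row 89.

```bash
python3 - <<'E'
import re
t=open("tilt.py").read()
t=re.sub(r"    m=\(\(f.*?    R=Ro",'''    g=c["frame"][...,0].astype(float)[60:130,180:215].mean(1);row=60+np.argmax(np.diff(cv2.GaussianBlur(g.reshape(-1,1),(1,3),0).ravel()))+.5
    R=Ro''',t,flags=re.S)
open("tilt.py","w").write(t)
E
python3 tilt.py w8 w9
```

```text
w8 row 93.5 tilt -4.3
w9 row 87.5 tilt 11.8
```

Run:
```python
from fitp import *
c=pickle.load(open("s9.pkl","rb"))
th=np.radians(173);ct,st=np.cos(th),np.sin(th)
for zc in (105,63):
  for a in (-4,0,10,12,14,16):
    P=[]
    for e in(-85,85):
        x=25+e*np.cos(np.radians(a));z=zc+e*np.sin(np.radians(a));y=-55
        P.append(proj(c,[ct*x-st*y+612.6,st*x+ct*y+69.7,z]))
    print(zc,a,np.round(P,1).tolist(),"dy/dx",round((P[1]-P[0])[1]/(P[1]-P[0])[0],3))
```

```text
105 -4 [[220.4, 180.8], [276.9, 189.6]] dy/dx 0.155
105 0 [[220.4, 182.5], [277.0, 187.9]] dy/dx 0.095
105 10 [[220.9, 186.7], [276.8, 183.6]] dy/dx -0.056
105 12 [[221.1, 187.6], [276.7, 182.8]] dy/dx -0.087
105 14 [[221.4, 188.4], [276.5, 181.9]] dy/dx -0.118
105 16 [[221.7, 189.2], [276.3, 181.0]] dy/dx -0.15
63 -4 [[220.8, 192.6], [276.2, 201.3]] dy/dx 0.157
63 0 [[220.7, 194.3], [276.4, 199.7]] dy/dx 0.098
63 10 [[221.3, 198.3], [276.2, 195.6]] dy/dx -0.05
63 12 [[221.5, 199.1], [276.0, 194.7]] dy/dx -0.081
63 14 [[221.7, 199.9], [275.9, 193.9]] dy/dx -0.111
63 16 [[222.0, 200.7], [275.6, 193.1]] dy/dx -0.143
```

Both views agree on a slant of about 12 to 14 degrees. I'll move toward the lip and feel for the wall tops to get the height.

```bash
python3 -m crank '[{"dx":-3,"dy":0,"dz":0,"twist":0,"fingers":0.5},{"dx":-5,"dy":0,"dz":0,"twist":0,"fingers":0.5},{"dx":-5,"dy":0,"dz":0,"twist":0,"fingers":0.5},{"dx":-3,"dy":0,"dz":0,"twist":0,"fingers":0.5},{"dx":0,"dy":0,"dz":0,"twist":0,"fingers":0.5},{"dx":0,"dy":0,"dz":0,"twist":0,"fingers":0.5},{"dx":0,"dy":0,"dz":0,"twist":0,"fingers":0.5},{"dx":0,"dy":0,"dz":0,"twist":0,"fingers":0.5}]'
python3 -m crank '[{"dx":0,"dy":0,"dz":0.5,"twist":0,"fingers":0.5},{"dx":0,"dy":0,"dz":0.5,"twist":0,"fingers":0.5},{"dx":0,"dy":0,"dz":0.5,"twist":0,"fingers":0.5},{"dx":0,"dy":0,"dz":0.5,"twist":0,"fingers":0.5},{"dx":0,"dy":0,"dz":0,"twist":0,"fingers":0.5},{"dx":0,"dy":0,"dz":0,"twist":0,"fingers":0.5},{"dx":0,"dy":0,"dz":0,"twist":0,"fingers":0.5},{"dx":0,"dy":0,"dz":0,"twist":0,"fingers":0.5}]'
python3 look.py w10; python3 tilt.py w10
```

```text
t: 23.85
tool_pos: [603.0, 71.0, 67.9]
tcp_rot: [-0.192, -3.136, 0.0]
contact_force: [-0.1, 0.8, -1.4]
width: 0.685
t: 24.65
tool_pos: [603.2, 70.9, 65.9]
tcp_rot: [0.192, 3.136, -0.0]
contact_force: [-0.7, -0.8, -1.4]
width: 0.683
24.65 [603.2  70.9  65.9] x [-0.993  0.122 -0.   ] y [ 0.122  0.993 -0.   ] j [-0.16  0.64 -0.08  1.98  0.09  0.52  1.15] 0.683 F [-0.7 -0.8 -1.4]
w10 row 87.5 tilt 11.8
```

```bash
python3 -m crank '[{"dx":0,"dy":0,"dz":0.5,"twist":0,"fingers":0.5},{"dx":0,"dy":0,"dz":0.5,"twist":0,"fingers":0.5},{"dx":0,"dy":0,"dz":0.5,"twist":0,"fingers":0.5},{"dx":0,"dy":0,"dz":0,"twist":0,"fingers":0.5},{"dx":0,"dy":0,"dz":0,"twist":0,"fingers":0.5},{"dx":0,"dy":0,"dz":0,"twist":0,"fingers":0.5},{"dx":0,"dy":0,"dz":0,"twist":0,"fingers":0.5},{"dx":0,"dy":0,"dz":0,"twist":0,"fingers":0.5}]'
python3 -m crank '[{"dx":0,"dy":0,"dz":0.5,"twist":0,"fingers":0.5},{"dx":0,"dy":0,"dz":0.5,"twist":0,"fingers":0.5},{"dx":0,"dy":0,"dz":0.5,"twist":0,"fingers":0.5},{"dx":0,"dy":0,"dz":0,"twist":0,"fingers":0.5},{"dx":0,"dy":0,"dz":0,"twist":0,"fingers":0.5},{"dx":0,"dy":0,"dz":0,"twist":0,"fingers":0.5},{"dx":0,"dy":0,"dz":0,"twist":0,"fingers":0.5},{"dx":0,"dy":0,"dz":0,"twist":0,"fingers":0.5}]'
```

```text
t: 25.5
tool_pos: [603.2, 70.9, 64.4]
tcp_rot: [0.192, 3.136, -0.0]
contact_force: [0.5, -0.0, -0.9]
width: 0.683
t: 26.3
tool_pos: [603.2, 71.0, 63.0]
tcp_rot: [0.192, 3.136, 0.0]
contact_force: [-1.7, 0.4, 2.2]
width: 0.686
```

```bash
python3 -m crank '[{"dx":0,"dy":0,"dz":-1.5,"twist":0,"fingers":0.5},{"dx":-2,"dy":0,"dz":0,"twist":0,"fingers":0.5},{"dx":-2,"dy":0,"dz":0,"twist":0,"fingers":0.5},{"dx":-2,"dy":0,"dz":0,"twist":0,"fingers":0.5},{"dx":-2,"dy":0,"dz":0,"twist":0,"fingers":0.5},{"dx":0,"dy":0,"dz":0,"twist":0,"fingers":0.5},{"dx":0,"dy":0,"dz":0,"twist":0,"fingers":0.5},{"dx":0,"dy":0,"dz":0,"twist":0,"fingers":0.5}]'
python3 -m crank '[{"dx":-1,"dy":0,"dz":0,"twist":0,"fingers":0.5},{"dx":-1,"dy":0,"dz":0,"twist":0,"fingers":0.5},{"dx":-1,"dy":0,"dz":0,"twist":0,"fingers":0.5},{"dx":-1,"dy":0,"dz":0,"twist":0,"fingers":0.5},{"dx":0,"dy":0,"dz":0,"twist":0,"fingers":0.5},{"dx":0,"dy":0,"dz":0,"twist":0,"fingers":0.5},{"dx":0,"dy":0,"dz":0,"twist":0,"fingers":0.5},{"dx":0,"dy":0,"dz":0,"twist":0,"fingers":0.5}]'
python3 look.py w11; python3 tilt.py w11
```

```text
t: 27.1
tool_pos: [611.0, 69.9, 64.4]
tcp_rot: [-0.192, -3.136, 0.0]
contact_force: [-0.0, -1.2, -2.2]
width: 0.687
t: 27.9
tool_pos: [615.0, 69.5, 64.4]
tcp_rot: [-0.192, -3.136, 0.0]
contact_force: [-0.4, -0.2, -1.3]
width: 0.687
27.9 [615.   69.5  64.4] x [-0.993  0.122  0.   ] y [ 0.122  0.993 -0.   ] j [-0.15  0.66 -0.08  1.96  0.09  0.53  1.15] 0.687 F [-0.4 -0.2 -1.3]
w11 row 87.5 tilt 11.8
```

```bash
python3 -m crank '[{"dx":-1,"dy":0,"dz":0,"twist":0,"fingers":0.5},{"dx":-1,"dy":0,"dz":0,"twist":0,"fingers":0.5},{"dx":-1,"dy":0,"dz":0,"twist":0,"fingers":0.5},{"dx":-1,"dy":0,"dz":0,"twist":0,"fingers":0.5},{"dx":0,"dy":0,"dz":0,"twist":0,"fingers":0.5},{"dx":0,"dy":0,"dz":0,"twist":0,"fingers":0.5},{"dx":0,"dy":0,"dz":0,"twist":0,"fingers":0.5},{"dx":0,"dy":0,"dz":0,"twist":0,"fingers":0.5}]'
python3 -m crank '[{"dx":-1,"dy":0,"dz":0,"twist":0,"fingers":0.5},{"dx":-1,"dy":0,"dz":0,"twist":0,"fingers":0.5},{"dx":-1,"dy":0,"dz":0,"twist":0,"fingers":0.5},{"dx":0,"dy":0,"dz":0,"twist":0,"fingers":0.5},{"dx":0,"dy":0,"dz":0,"twist":0,"fingers":0.5},{"dx":0,"dy":0,"dz":0,"twist":0,"fingers":0.5},{"dx":0,"dy":0,"dz":0,"twist":0,"fingers":0.5},{"dx":0,"dy":0,"dz":0,"twist":0,"fingers":0.5}]'
python3 - <<'E'
from fitp import *; from rig import capture
c=capture("side");pickle.dump(c,open("s12.pkl","wb"));f=c["frame"].astype(int)
# lid (pale yellow) leftmost/rightmost pixels
for n in("s9","s12"):
    f=pickle.load(open(n+".pkl","rb"))["frame"].astype(int);m=((f[...,0]>150)&(f[...,0]-f[...,2]>50)).astype(np.uint8);m[:165]=0;m[215:]=0;m[:,:205]=0;m[:,300:]=0
    k=max(cv2.findContours(m,0,1)[0],key=cv2.contourArea)[:,0];print(n,"min u",k[k[:,0].argmin()],"max v",k[k[:,1].argmax()],"max u",k[k[:,0].argmax()],cv2.contourArea(k))
E
```

```text
t: 28.75
tool_pos: [619.0, 69.0, 64.4]
tcp_rot: [-0.192, -3.136, 0.0]
contact_force: [-0.1, -0.1, -1.7]
width: 0.685
t: 29.55
tool_pos: [620.6, 68.8, 64.2]
tcp_rot: [-0.192, -3.133, 0.0]
contact_force: [-5.4, 1.2, 0.6]
width: 0.688Traceback (most recent call last):
  File "<stdin>", line 6, in <module>
ValueError: max() iterable argument is empty
```

Contact at the back (Fx about -5 N), where I expected the back of the slot. I'll back off slightly and look at the lip closely to confirm.

```bash
python3 -m crank '[{"dx":1,"dy":0,"dz":0,"twist":0,"fingers":0.5},{"dx":1,"dy":0,"dz":0,"twist":0,"fingers":0.5},{"dx":0,"dy":0,"dz":0,"twist":0,"fingers":0.5},{"dx":0,"dy":0,"dz":0,"twist":0,"fingers":0.5},{"dx":0,"dy":0,"dz":0,"twist":0,"fingers":0.5},{"dx":0,"dy":0,"dz":0,"twist":0,"fingers":0.5},{"dx":0,"dy":0,"dz":0,"twist":0,"fingers":0.5},{"dx":0,"dy":0,"dz":0,"twist":0,"fingers":0.5}]'
python3 look.py w12;python3 tilt.py w12
python3 - <<'E'
from fitp import *; from rig import capture
c=capture("side");i=c["frame"][:,:,::-1]
w=cv2.imread("pics/w12.png")
cv2.imwrite("pics/m12.png",np.hstack([cv2.resize(w[190:384,130:380],(400,310),interpolation=cv2.INTER_CUBIC),cv2.resize(i[165:235,205:295],(400,310),interpolation=cv2.INTER_CUBIC)]))
E
```

```text
t: 30.4
tool_pos: [620.3, 68.9, 64.4]
tcp_rot: [0.192, 3.135, 0.0]
contact_force: [-0.4, -0.5, -1.6]
width: 0.684
30.4 [620.3  68.9  64.4] x [-0.993  0.122 -0.   ] y [0.122 0.993 0.   ] j [-0.15  0.66 -0.08  1.95  0.09  0.54  1.16] 0.684 F [-0.4 -0.5 -1.6]
w12 row 79.5 tilt 11.8
```

View pics/m12.png

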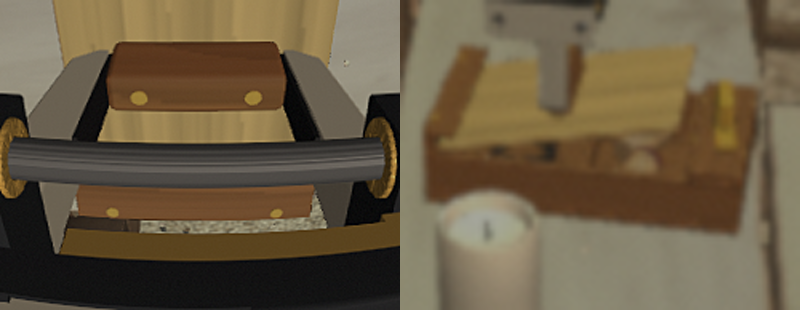

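The side view shows the lid's low end reaching under the lip; the wrist view shows the lip just behind it. Slant is still about 12 degrees and the forces are down to the lid's weight. I'll swing the free end down in steps.

```bash
python3 -m crank '[{"dx":0,"dy":0,"dz":1,"twist":0,"fingers":0.5},{"dx":0.2,"dy":0,"dz":1,"twist":0,"fingers":0.5},{"dx":0.4,"dy":0,"dz":1,"twist":0,"fingers":0.5},{"dx":0.4,"dy":0,"dz":1,"twist":0,"fingers":0.5},{"dx":0.4,"dy":0,"dz":1,"twist":0,"fingers":0.5},{"dx":0.4,"dy":0,"dz":1,"twist":0,"fingers":0.5},{"dx":0,"dy":0,"dz":0,"twist":0,"fingers":0.5},{"dx":0,"dy":0,"dz":0,"twist":0,"fingers":0.5}]'
python3 -m crank '[{"dx":0.4,"dy":0,"dz":1,"twist":0,"fingers":0.5},{"dx":0.4,"dy":0,"dz":1,"twist":0,"fingers":0.5},{"dx":0.4,"dy":0,"dz":1,"twist":0,"fingers":0.5},{"dx":0.4,"dy":0,"dz":1,"twist":0,"fingers":0.5},{"dx":0.4,"dy":0,"dz":1,"twist":0,"fingers":0.5},{"dx":0.4,"dy":0,"dz":0,"twist":0,"fingers":0.5},{"dx":0,"dy":0,"dz":0,"twist":0,"fingers":0.5},{"dx":0,"dy":0,"dz":0,"twist":0,"fingers":0.5}]'
python3 look.py w13;python3 tilt.py w13
```

```text
t: 31.3
tool_pos: [618.2, 69.2, 58.3]
tcp_rot: [-0.192, -3.136, -0.0]
contact_force: [-2.1, 0.7, 1.5]
width: 0.686
t: 32.1
tool_pos: [616.3, 69.3, 53.4]
tcp_rot: [0.192, 3.135, 0.0]
contact_force: [-0.0, -0.5, -0.6]
width: 0.683
32.1 [616.3  69.3  53.4] x [-0.993  0.122 -0.001] y [0.122 0.993 0.   ] j [-0.15  0.67 -0.08  1.96  0.1   0.51  1.15] 0.683 F [-0.  -0.5 -0.6]
w13 row 84.5 tilt 11.8
```

```bash
python3 -m crank '[{"dx":0.4,"dy":0,"dz":0.8,"twist":0,"fingers":0.5},{"dx":0.4,"dy":0,"dz":0.8,"twist":0,"fingers":0.5},{"dx":0.4,"dy":0,"dz":0.8,"twist":0,"fingers":0.5},{"dx":0.4,"dy":0,"dz":0.8,"twist":0,"fingers":0.5},{"dx":0.4,"dy":0,"dz":0.8,"twist":0,"fingers":0.5},{"dx":0,"dy":0,"dz":0,"twist":0,"fingers":0.5},{"dx":0,"dy":0,"dz":0,"twist":0,"fingers":0.5},{"dx":0,"dy":0,"dz":0,"twist":0,"fingers":0.5}]'
python3 -m crank '[{"dx":0.3,"dy":0,"dz":0.5,"twist":0,"fingers":0.5},{"dx":0.3,"dy":0,"dz":0.5,"twist":0,"fingers":0.5},{"dx":0.2,"dy":0,"dz":0.5,"twist":0,"fingers":0.5},{"dx":0,"dy":0,"dz":0,"twist":0,"fingers":0.5},{"dx":0,"dy":0,"dz":0,"twist":0,"fingers":0.5},{"dx":0,"dy":0,"dz":0,"twist":0,"fingers":0.5},{"dx":0,"dy":0,"dz":0,"twist":0,"fingers":0.5},{"dx":0,"dy":0,"dz":0,"twist":0,"fingers":0.5}]'
```

```text
t: 32.95
tool_pos: [613.9, 69.6, 49.4]
tcp_rot: [-0.192, -3.136, 0.0]
contact_force: [0.9, -0.1, -0.1]
width: 0.684
t: 33.75
tool_pos: [613.1, 69.7, 47.9]
tcp_rot: [-0.192, -3.136, -0.0]
contact_force: [2.2, -0.6, 1.0]
width: 0.688
```

```bash
python3 -m crank '[{"dx":-0.5,"dy":0,"dz":0,"twist":0,"fingers":0.5},{"dx":-0.5,"dy":0,"dz":0,"twist":0,"fingers":0.5},{"dx":-0.5,"dy":0,"dz":0,"twist":0,"fingers":0.5},{"dx":0,"dy":0,"dz":0,"twist":0,"fingers":0.5},{"dx":0,"dy":0,"dz":0,"twist":0,"fingers":0.5},{"dx":0,"dy":0,"dz":0,"twist":0,"fingers":0.5},{"dx":0,"dy":0,"dz":0,"twist":0,"fingers":0.5},{"dx":0,"dy":0,"dz":0,"twist":0,"fingers":0.5}]'
python3 -m crank '[{"dx":0,"dy":0,"dz":0.5,"twist":0,"fingers":0.5},{"dx":0,"dy":0,"dz":0.5,"twist":0,"fingers":0.5},{"dx":0,"dy":0,"dz":0,"twist":0,"fingers":0.5},{"dx":0,"dy":0,"dz":0,"twist":0,"fingers":0.5},{"dx":0,"dy":0,"dz":0,"twist":0,"fingers":0.5},{"dx":0,"dy":0,"dz":0,"twist":0,"fingers":0.5},{"dx":0,"dy":0,"dz":0,"twist":0,"fingers":0.5},{"dx":0,"dy":0,"dz":0,"twist":0,"fingers":0.5}]'
```

```text
t: 34.55
tool_pos: [614.6, 69.5, 47.9]
tcp_rot: [-0.192, -3.136, 0.0]
contact_force: [-1.7, -0.6, 1.0]
width: 0.688
t: 35.35
tool_pos: [614.5, 69.5, 46.9]
tcp_rot: [-0.192, -3.136, 0.0]
contact_force: [-2.6, -0.7, 2.1]
width: 0.687
```

```bash
python3 -m crank '[{"dx":0.3,"dy":0,"dz":0.4,"twist":0,"fingers":0.5},{"dx":0,"dy":0,"dz":0.4,"twist":0,"fingers":0.5},{"dx":0,"dy":0,"dz":0,"twist":0,"fingers":0.5},{"dx":0,"dy":0,"dz":0,"twist":0,"fingers":0.5},{"dx":0,"dy":0,"dz":0,"twist":0,"fingers":0.5},{"dx":0,"dy":0,"dz":0,"twist":0,"fingers":0.5},{"dx":0,"dy":0,"dz":0,"twist":0,"fingers":0.5},{"dx":0,"dy":0,"dz":0,"twist":0,"fingers":0.5}]'
python3 -m crank '[{"dx":0,"dy":0,"dz":0.4,"twist":0,"fingers":0.5},{"dx":0,"dy":0,"dz":0.4,"twist":0,"fingers":0.5},{"dx":0,"dy":0,"dz":0,"twist":0,"fingers":0.5},{"dx":0,"dy":0,"dz":0,"twist":0,"fingers":0.5},{"dx":0,"dy":0,"dz":0,"twist":0,"fingers":0.5},{"dx":0,"dy":0,"dz":0,"twist":0,"fingers":0.5},{"dx":0,"dy":0,"dz":0,"twist":0,"fingers":0.5},{"dx":0,"dy":0,"dz":0,"twist":0,"fingers":0.5}]'
python3 look.py w14
python3 - <<'E'
from fitp import *; from rig import capture
c=capture("side");pickle.dump(c,open("s14.pkl","wb"));i=c["frame"][:,:,::-1]
w=cv2.imread("pics/w14.png")
cv2.imwrite("pics/m14.png",np.hstack([cv2.resize(w[40:340,110:400],(400,400),interpolation=cv2.INTER_CUBIC),cv2.resize(i[155:235,205:295],(400,356),interpolation=cv2.INTER_CUBIC)[:400] if 0 else cv2.resize(i[150:240,205:295],(400,400),interpolation=cv2.INTER_CUBIC)]))
E
```

```text
t: 36.15
tool_pos: [614.4, 69.6, 46.3]
tcp_rot: [0.192, 3.135, 0.0]
contact_force: [-2.8, -0.1, 5.7]
width: 0.684
t: 36.95
tool_pos: [614.4, 69.6, 46.3]
tcp_rot: [0.192, 3.135, 0.0]
contact_force: [-6.2, -0.9, 13.5]
width: 0.68
36.95 [614.4  69.6  46.3] x [-0.993  0.122 -0.001] y [0.122 0.993 0.   ] j [-0.16  0.68 -0.07  1.97  0.1   0.49  1.15] 0.68 F [-6.2 -0.9 13.5]
```

View pics/m14.png

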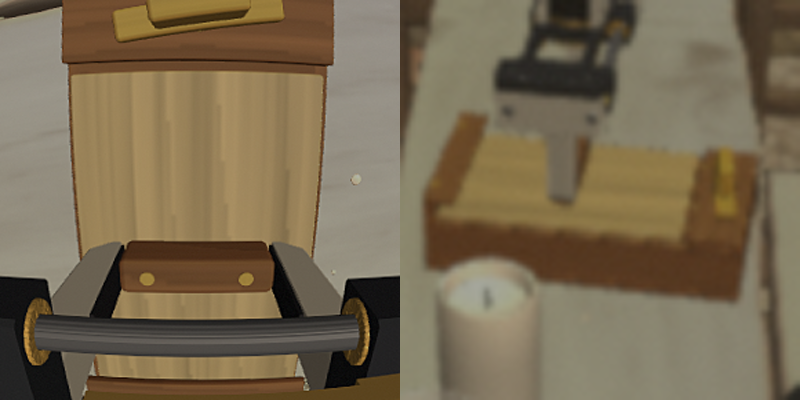

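The lid is flat and square: a uniform gap at the stop block, and flush sides in both views. I'll relieve the pressure, release and rise.

```bash
python3 -m crank '[{"dx":0.3,"dy":0,"dz":-0.8,"twist":0,"fingers":0.5},{"dx":0,"dy":0,"dz":0,"twist":0,"fingers":0.5},{"dx":0,"dy":0,"dz":0,"twist":0,"fingers":0.85},{"dx":0,"dy":0,"dz":0,"twist":0,"fingers":0.85},{"dx":0,"dy":0,"dz":0,"twist":0,"fingers":0.85},{"dx":0,"dy":0,"dz":0,"twist":0,"fingers":0.85},{"dx":0,"dy":0,"dz":0,"twist":0,"fingers":0.85},{"dx":0,"dy":0,"dz":0,"twist":0,"fingers":0.85}]'
python3 -m crank '[{"dx":0,"dy":0,"dz":-10,"twist":0,"fingers":0.85},{"dx":0,"dy":0,"dz":-30,"twist":0,"fingers":0.85},{"dx":0,"dy":0,"dz":-40,"twist":0,"fingers":0.6},{"dx":0,"dy":0,"dz":-40,"twist":0,"fingers":0.5},{"dx":20,"dy":0,"dz":-20,"twist":0,"fingers":0.5},{"dx":0,"dy":0,"dz":0,"twist":0,"fingers":0.5},{"dx":0,"dy":0,"dz":0,"twist":0,"fingers":0.5},{"dx":0,"dy":0,"dz":0,"twist":0,"fingers":0.5}]'
python3 look.py w15
python3 - <<'E'
from fitp import *
s,c=pickle.load(open("w15.pkl","rb"));f=c["frame"]
hsv=cv2.cvtColor(f,cv2.COLOR_RGB2HSV);m=((hsv[...,1]>150)&(hsv[...,2]>120)).astype(np.uint8)
th=np.radians(173);ct,st=np.cos(th),np.sin(th)
p=wproj(c,[507.4,82.6,66],s);print(p)
u,v=p.astype(int);mm=np.zeros_like(m);mm[max(v-30,0):v+30,u-55:u+55]=m[max(v-30,0):v+30,u-55:u+55]
k=max(cv2.findContours(mm,0,1)[0],key=cv2.contourArea);r=cv2.minAreaRect(k);print(r,cv2.contourArea(k))
P=np.array([wcast(c,q,s,62)[:2] for q in k[:,0].astype(float)],np.float32);r=cv2.minAreaRect(P);print(r)
M=cv2.moments(P);print(M["m10"]/M["m00"],M["m01"]/M["m00"])
print("lidF",s["contact_force"])
E
```

```text
t: 37.85
tool_pos: [614.0, 69.6, 46.0]
tcp_rot: [-0.192, -3.136, 0.0]
contact_force: [-0.3, -0.1, -0.2]
width: 0.849
t: 38.65
tool_pos: [594.1, 71.8, 185.4]
tcp_rot: [-0.192, -3.135, 0.001]
contact_force: [0.9, 0.4, -0.8]
width: 0.505
38.65 [594.1  71.8 185.4] x [-0.993  0.122  0.001] y [ 0.122  0.993 -0.   ] j [-0.15  0.48 -0.1   1.92  0.07  0.75  1.17] 0.505 F [ 0.9  0.4 -0.8]
[252.50617086  95.49507125]
((253.3499755859375, 95.44999694824219), (13.71787166595459, 67.03372192382812), 81.8698959350586) 800.0
((507.1583557128906, 83.499755859375), (13.598828315734863, 66.56948852539062), 1.476755142211914)
507.2902143826798 83.19196103803776
lidF [ 0.86307843  0.39673508 -0.79567809]
```

Button centre is (507,83) with its bar at 91.5° in the world, so its angle is about 8.5° and it needs 81.5° more. I'll move above it, turn to grip across the fin, and descend.

```bash
python3 -m crank '[{"dx":30,"dy":0,"dz":0,"twist":0,"fingers":0.4},{"dx":35,"dy":0,"dz":0,"twist":0,"fingers":0.4},{"dx":23,"dy":1,"dz":0,"twist":0,"fingers":0.4},{"dx":0,"dy":0,"dz":0,"twist":8.1,"fingers":0.4},{"dx":0,"dy":0,"dz":0,"twist":8.1,"fingers":0.4},{"dx":0,"dy":0,"dz":0,"twist":8.1,"fingers":0.4},{"dx":0,"dy":0,"dz":0,"twist":8.1,"fingers":0.4},{"dx":0,"dy":0,"dz":0,"twist":8.1,"fingers":0.4}]'
python3 -m crank '[{"dx":0,"dy":0,"dz":0,"twist":8.2,"fingers":0.4},{"dx":0,"dy":0,"dz":0,"twist":8.2,"fingers":0.4},{"dx":0,"dy":0,"dz":0,"twist":8.2,"fingers":0.4},{"dx":0,"dy":0,"dz":0,"twist":8.2,"fingers":0.4},{"dx":0,"dy":0,"dz":0,"twist":8.2,"fingers":0.4},{"dx":0,"dy":0,"dz":0,"twist":0,"fingers":0.4},{"dx":0,"dy":0,"dz":0,"twist":0,"fingers":0.4},{"dx":0,"dy":0,"dz":0,"twist":0,"fingers":0.4}]'
python3 look.py w16
```

```text
t: 39.5
tool_pos: [506.9, 83.6, 185.0]
tcp_rot: [-1.274, -2.871, 0.002]
contact_force: [-0.1, -0.9, -0.0]
width: 0.403
t: 40.3
tool_pos: [506.9, 83.7, 185.7]
tcp_rot: [-2.189, -2.254, 0.001]
contact_force: [-0.3, 0.5, 0.5]
width: 0.399
40.3 [506.9  83.7 185.7] x [-0.029  1.    -0.   ] y [ 1.     0.029 -0.001] j [-0.49  0.39  0.29  2.12 -0.18  0.66 -0.05] 0.399 F [-0.3  0.5  0.5]
```

```bash
python3 -m crank '[{"dx":-0.5,"dy":0.4,"dz":25,"twist":0,"fingers":0.4},{"dx":0,"dy":0,"dz":35,"twist":0,"fingers":0.4},{"dx":0,"dy":0,"dz":35,"twist":0,"fingers":0.4},{"dx":0,"dy":0,"dz":20,"twist":0,"fingers":0.4},{"dx":0,"dy":0,"dz":8,"twist":0,"fingers":0.4},{"dx":0,"dy":0,"dz":3,"twist":0,"fingers":0.4},{"dx":0,"dy":0,"dz":3,"twist":0,"fingers":0.4},{"dx":0,"dy":0,"dz":0,"twist":0,"fingers":0}]'
python3 -m crank '[{"dx":0,"dy":0,"dz":0,"twist":0,"fingers":0},{"dx":0,"dy":0,"dz":0,"twist":0,"fingers":0},{"dx":0,"dy":0,"dz":0,"twist":0,"fingers":0},{"dx":0,"dy":0,"dz":0,"twist":0,"fingers":0},{"dx":0,"dy":0,"dz":0,"twist":0,"fingers":0},{"dx":0,"dy":0,"dz":0,"twist":0,"fingers":0},{"dx":0,"dy":0,"dz":0,"twist":0,"fingers":0},{"dx":0,"dy":0,"dz":0,"twist":0,"fingers":0}]'
```

```text
t: 41.15
tool_pos: [507.8, 83.4, 57.7]
tcp_rot: [2.192, 2.25, 0.002]
contact_force: [-1.1, -0.3, -0.3]
width: 0.353
t: 41.95
tool_pos: [506.9, 83.4, 57.6]
tcp_rot: [-2.192, -2.25, 0.0]
contact_force: [-2.2, 0.9, 6.5]
width: 0.106
```

Fin gripped (width 0.106, about 10 mm). Turning counterclockwise.

```bash
python3 -m crank '[{"dx":0,"dy":0,"dz":-0.5,"twist":-4,"fingers":0},{"dx":0,"dy":0,"dz":0,"twist":-5,"fingers":0},{"dx":0,"dy":0,"dz":0,"twist":-5,"fingers":0},{"dx":0,"dy":0,"dz":0,"twist":-5,"fingers":0},{"dx":0,"dy":0,"dz":0,"twist":-5,"fingers":0},{"dx":0,"dy":0,"dz":0,"twist":-5,"fingers":0},{"dx":0,"dy":0,"dz":0,"twist":-5,"fingers":0},{"dx":0,"dy":0,"dz":0,"twist":-5,"fingers":0}]'
python3 -m crank '[{"dx":0,"dy":0,"dz":0,"twist":-6,"fingers":0},{"dx":0,"dy":0,"dz":0,"twist":-6,"fingers":0},{"dx":0,"dy":0,"dz":0,"twist":-6,"fingers":0},{"dx":0,"dy":0,"dz":0,"twist":-6,"fingers":0},{"dx":0,"dy":0,"dz":0,"twist":-6,"fingers":0},{"dx":0,"dy":0,"dz":0,"twist":-6,"fingers":0},{"dx":0,"dy":0,"dz":0,"twist":-5,"fingers":0},{"dx":0,"dy":0,"dz":0,"twist":-1.5,"fingers":0}]'
python3 -c "
from rig import manip;from h import *
s=manip.get_state();R=Ro.from_rotvec(s['tcp_rot']).as_matrix();print(s['tool_pos'],R[:,1],np.degrees(np.arctan2(R[1,1],R[0,1])),s['contact_force'],s['torque'],s['width'])"
```

```text
t: 42.75
tool_pos: [506.9, 83.4, 57.6]
tcp_rot: [-1.31, -2.855, 0.0]
contact_force: [-0.5, -0.0, -2.5]
width: 0.105
t: 43.55
tool_pos: [506.9, 83.4, 57.6]
tcp_rot: [-0.189, -3.135, -0.0]
contact_force: [-2.3, 1.9, -0.7]
width: 0.104
[506.9180353   83.40826953  57.59162022] [1.19873278e-01 9.92789200e-01 3.74923434e-05] 83.1152108603308 [-2.33289114  1.92238422 -0.67081518] [ 0.29707878  0.41031483 -0.1118405 ] 0.10396180083398404
```

```bash
python3 -m crank '[{"dx":0,"dy":0,"dz":0,"twist":0,"fingers":0.35},{"dx":0,"dy":0,"dz":0,"twist":0,"fingers":0.35},{"dx":0,"dy":0,"dz":0,"twist":0,"fingers":0.35},{"dx":0,"dy":0,"dz":0,"twist":0,"fingers":0.35},{"dx":0,"dy":0,"dz":0,"twist":0,"fingers":0.35},{"dx":0,"dy":0,"dz":-10,"twist":0,"fingers":0.35},{"dx":0,"dy":0,"dz":-30,"twist":0,"fingers":0.35},{"dx":0,"dy":0,"dz":-40,"twist":0,"fingers":0.35}]'
python3 -m crank '[{"dx":0,"dy":0,"dz":-40,"twist":0,"fingers":0.35},{"dx":-20,"dy":0,"dz":-30,"twist":0,"fingers":0.35},{"dx":-30,"dy":0,"dz":0,"twist":0,"fingers":0.35},{"dx":-30,"dy":0,"dz":0,"twist":0,"fingers":0.35},{"dx":-20,"dy":0,"dz":0,"twist":0,"fingers":0.35},{"dx":0,"dy":0,"dz":0,"twist":0,"fingers":0.35},{"dx":0,"dy":0,"dz":0,"twist":0,"fingers":0.35},{"dx":0,"dy":0,"dz":0,"twist":0,"fingers":0.35}]'
python3 look.py w17
python3 - <<'E'
from fitp import *; from rig import capture
s,c=pickle.load(open("w17.pkl","rb"));f=c["frame"]
p=wproj(c,[507.4,82.6,66],s);u,v=p.astype(int)
hsv=cv2.cvtColor(f,cv2.COLOR_RGB2HSV);m=((hsv[...,1]>150)&(hsv[...,2]>120)).astype(np.uint8);mm=np.zeros_like(m);mm[max(v-50,0):v+50,u-40:u+40]=m[max(v-50,0):v+50,u-40:u+40]
k=max(cv2.findContours(mm,0,1)[0],key=cv2.contourArea)
print("button",cv2.minAreaRect(np.array([wcast(c,q,s,62)[:2] for q in k[:,0].astype(float)],np.float32)))
i=capture("side")["frame"][:,:,::-1]
cv2.imwrite("pics/m17.png",np.hstack([cv2.resize(f[40:340,100:400,::-1],(400,400),interpolation=cv2.INTER_CUBIC),cv2.resize(i[130:310,170:350],(400,400),interpolation=cv2.INTER_CUBIC)]))
E
```

```text
t: 44.35
tool_pos: [506.2, 83.2, 137.9]
tcp_rot: [-0.192, -3.133, 0.001]
contact_force: [0.5, 0.4, -0.3]
width: 0.352
t: 45.15
tool_pos: [605.3, 71.3, 207.8]
tcp_rot: [-0.191, -3.135, 0.0]
contact_force: [0.6, 0.1, -0.4]
width: 0.348
45.15 [605.3  71.3 207.8] x [-0.993  0.122  0.001] y [ 0.122  0.993 -0.   ] j [-0.03  0.47 -0.26  1.86  0.16  0.83  1.07] 0.348 F [ 0.6  0.1 -0.4]
button ((507.61285400390625, 83.94276428222656), (12.778526306152344, 66.47257232666016), 83.01985168457031)
```

View pics/m17.png

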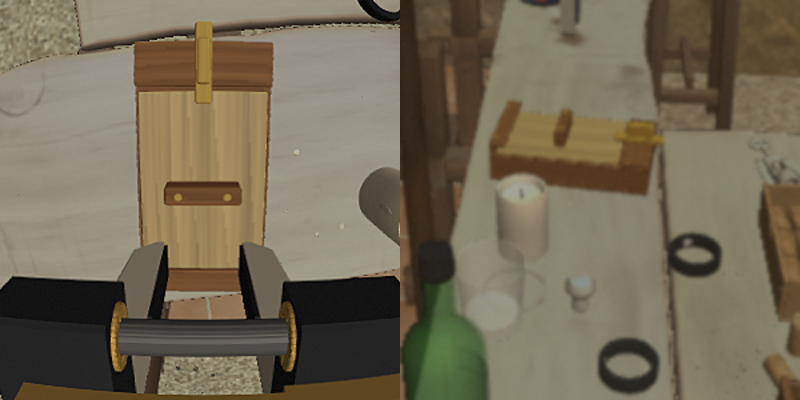

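The lid lies flat and square under the lip. The button is at 173.0°, exactly along the case's x axis, with its end over the lid. The candle, tumbler and stopper are still standing.

```bash
python3 -c "
from rig import manip; print(manip.finish_job())"
```

```text
the job is handed in; nothing more can be done
None
```

The job is done and handed in at 45 s, with nothing touched afterwards. The ring is in the empty compartment, the lid is on under the lip, and the turn button lies across the lid's end.

- **Ring:** The first two closes missed it. The real fingertips sit about 24 mm higher than described, roughly 7 mm behind the TCP instead of 17 mm ahead. I found this by probing down, gripped the ring and placed it; it showed in the compartment before the lid went on.
- **Lid slant:** I held the lid by the ends of its bar and tilted it by resting its far end on the button's fin. Then I slid the low end under the lip to the back of the slot and swung the other end down in small steps.
- **Forces:** About 5 N at the slot back and at most about 13 N when it seated.
- **Last checks:** The lid is flat, with an even gap at the stop block. The button's bar measures 173.0° against a case yaw of 173°. The candle, tumbler and stopper are still standing.
- **Disagreements:** The slant came out as about 12° from contact heights and about 14° from the side camera. My wrist-camera estimate (11.8°) was insensitive to tilt, so I disregarded it. I viewed 15 pictures, over the budget of 10.

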